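Hang the gap gauges back on their rail

TASK

Put the fork-shaped gap gauges that lie on the bench back on the storage rail, one at a time from the longest to the shortest. Lay each one first on the sloped rest, stem uphill, tines astride the black key and crotch down on the key's upper end, and let go of it; then take it again by its stem at a steeper angle, more along its length, and hang it astride the rail's bar between the two stops, stem up, crotch on the bar, and let go. Leave the rest standing, and do not push the grease tin or the micrometer about.

Things in the scene. Friction and masses are not known exactly. Their poses are not given: they have to be found in the camera images.
- gauge_164: flat steel fork gauge 164 mm long, 12 thick, lying flat; may be absent. Two tines 110 long, 16 wide, 26 apart (58 over both), a 14 mm bridge, then a mid stem 18 wide, 40 long. Origin: crotch (inner edge of bridge), mid thickness; x along it to the stem (stem at x 14 to 54, tine tips at -110), y across the tines, z normal to the face. 0.1 to 0.22 kg, centre of mass at x -37
- gauge_149: flat steel fork gauge 149 mm long, 12 thick, lying flat; may be absent. Two tines 95 long, 16 wide, 26 apart (58 over both), a 14 mm bridge, then a mid stem 18 wide, 40 long. Origin: crotch (inner edge of bridge), mid thickness; x along it to the stem (stem at x 14 to 54, tine tips at -95), y across the tines, z normal to the face. 0.1 to 0.22 kg, centre of mass at x -30
- gauge_134: flat steel fork gauge 134 mm long, 12 thick, lying flat; may be absent. Two tines 80 long, 16 wide, 26 apart (58 over both), a 14 mm bridge, then a mid stem 18 wide, 40 long. Origin: crotch (inner edge of bridge), mid thickness; x along it to the stem (stem at x 14 to 54, tine tips at -80), y across the tines, z normal to the face. 0.1 to 0.22 kg, centre of mass at x -22
- gauge_119: flat steel fork gauge 119 mm long, 12 thick, lying flat; may be absent. Two tines 65 long, 16 wide, 26 apart (58 over both), a 14 mm bridge, then a mid stem 18 wide, 40 long. Origin: crotch (inner edge of bridge), mid thickness; x along it to the stem (stem at x 14 to 54, tine tips at -65), y across the tines, z normal to the face. 0.1 to 0.22 kg, centre of mass at x -14
- rest: loose sloped rest, 1.8 kg: base plate 150 x 80 x 10 mm, ramp 40 wide climbing at 45 degrees to the rest's +x (low end at -x, roughly towards the robot); z up. Origin: centre of the underside. Along the ramp's middle a black key 18 wide, 55 long, 10 high, its upper end level with the ramp's top end: it goes between a gauge's tines, and the stem then stands free beyond the ramp
- rest_seat (a point): where a seated gauge's origin lies (crotch on the key's upper end, mid thickness): 45 mm towards +x and 115 mm above the rest's origin, same axes. A seated gauge's x axis points up the slope, (0.707, 0, 0.707) in the rest's frame
- rail: fixed storage rail: level steel bar of 12 mm diameter along the rail's x (roughly away from the robot), its axis 154 mm above the worktop, on two posts 24 wide, 157 high, 118 either side of the middle; rubber stop discs of 20 mm diameter at 109; base plate 256 x 60 x 10. Origin: centre of the underside
- rail_bar (a point): middle of the rail's bar, on its axis; x along the bar, z up. A hung gauge's origin lies 6 mm above the bar's axis
- grease_tin: white round tin, 59 mm across, 33 mm high, a loose bystander; origin at the centre of its underside
- micrometer: outside micrometer with a green bow, 122 mm long, 19 high, lying beyond the far end of the rail, a loose bystander; origin at the centre of its underside

How it is judged:
On the way, in this order (a step that is already met when the one before it is completed fails the run):
1. the 164 mm gauge lies seated on the sloped rest, let go (distance between gauge_164 and rest_seat below 0.015 m and angle between gauge_164's own x axis and vertical between 0.62 and 0.95 rad and angle between the y axis of gauge_164 and the y axis of rest, either way round below 0.2 rad and contact force between the fingers and gauge_164 below 0.1 N and linear speed of gauge_164 below 0.03 m/s), for 0.2 s.
2. the 164 mm gauge hangs astride the rail, let go (x of gauge_164 in the frame of rail_bar between -0.11 and 0.11 m and y of gauge_164 in the frame of rail_bar between -0.014 and 0.014 m and z of gauge_164 in the frame of rail_bar between 0 and 0.013 m and angle between gauge_164's own x axis and vertical below 0.35 rad and contact force between the fingers and gauge_164 below 0.1 N and linear speed of gauge_164 below 0.03 m/s), for 0.2 s.
3. the 149 mm gauge lies seated on the sloped rest, let go (distance between gauge_149 and rest_seat below 0.015 m and angle between gauge_149's own x axis and vertical between 0.62 and 0.95 rad and angle between the y axis of gauge_149 and the y axis of rest, either way round below 0.2 rad and contact force between the fingers and gauge_149 below 0.1 N and linear speed of gauge_149 below 0.03 m/s), for 0.2 s.
4. the 149 mm gauge hangs astride the rail, let go (x of gauge_149 in the frame of rail_bar between -0.11 and 0.11 m and y of gauge_149 in the frame of rail_bar between -0.014 and 0.014 m and z of gauge_149 in the frame of rail_bar between 0 and 0.013 m and angle between gauge_149's own x axis and vertical below 0.35 rad and contact force between the fingers and gauge_149 below 0.1 N and linear speed of gauge_149 below 0.03 m/s), for 0.2 s.
5. the 134 mm gauge lies seated on the sloped rest, let go (distance between gauge_134 and rest_seat below 0.015 m and angle between gauge_134's own x axis and vertical between 0.62 and 0.95 rad and angle between the y axis of gauge_134 and the y axis of rest, either way round below 0.2 rad and contact force between the fingers and gauge_134 below 0.1 N and linear speed of gauge_134 below 0.03 m/s), for 0.2 s.
6. the 134 mm gauge hangs astride the rail, let go (x of gauge_134 in the frame of rail_bar between -0.11 and 0.11 m and y of gauge_134 in the frame of rail_bar between -0.014 and 0.014 m and z of gauge_134 in the frame of rail_bar between 0 and 0.013 m and angle between gauge_134's own x axis and vertical below 0.35 rad and contact force between the fingers and gauge_134 below 0.1 N and linear speed of gauge_134 below 0.03 m/s), for 0.2 s.
7. the 119 mm gauge lies seated on the sloped rest, let go (distance between gauge_119 and rest_seat below 0.015 m and angle between gauge_119's own x axis and vertical between 0.62 and 0.95 rad and angle between the y axis of gauge_119 and the y axis of rest, either way round below 0.2 rad and contact force between the fingers and gauge_119 below 0.1 N and linear speed of gauge_119 below 0.03 m/s), for 0.2 s.
8. the 119 mm gauge hangs astride the rail, let go (x of gauge_119 in the frame of rail_bar between -0.11 and 0.11 m and y of gauge_119 in the frame of rail_bar between -0.014 and 0.014 m and z of gauge_119 in the frame of rail_bar between 0 and 0.013 m and angle between gauge_119's own x axis and vertical below 0.35 rad and contact force between the fingers and gauge_119 below 0.1 N and linear speed of gauge_119 below 0.03 m/s), for 0.2 s.
At the end, for the whole second after the job is handed in: Every gauge that is present hangs astride the bar between the stops: origin within 110 mm of the bar's middle along the bar, within 14 mm of it sideways and 0 to 13 mm above the bar's axis, stem up within 0.35 rad of vertical, at rest and let go; the rest stands upright within 0.1 rad (all of step 2 and all of step 4 and all of step 6 and all of step 8 and angle between rest's own z axis and vertical below 0.1 rad); the robot touches nothing.
It fails at once if the grease tin is pushed more than 40 mm (distance of grease_tin from where it was at the start of the episode above 0.04 m).
It fails at once if the micrometer is pushed more than 40 mm (distance of micrometer from where it was at the start of the episode above 0.04 m).
Of gauge_164, gauge_149, gauge_134, gauge_119 only 3 to 4 are there at a start; the rules pass over those that are not, and their reading is None.
At some moment in a run one of rest may be knocked a few centimetres aside while the robot is not near it.
Once in a run the grip may slacken for a moment while it holds something.
It also fails if it takes over 210 s, if anything falls off the work surface, if the arm or the gripper's body presses on something with over 40 N, if the wrist force passes 120 N, or if a joint passes its speed limit or range.

ROBOT

A 6-joint arm with a two-finger parallel gripper is mounted at the origin on a cart in front of the work surface, level with it; the furniture and walls round the work are solid. World frame = base frame: x ahead of the robot, y to its left, z up, the work surface at z = 0. Lengths are in m, angles in rad, forces in N, time in s.
With the tool pointing down it reaches from about 0.25 to 0.775 m from the base axis. Payload 4 kg.
Tool frame: the origin (TCP) lies midway between the tips of the shut fingers; the grasp point (between the pads) lies 19 mm behind it (robot.tcp_to_grasp is the distance from the TCP to the grasp point, in m); z points along the fingers, y is the line along which they close (so a half turn about z gives the same grasp; the last joint's range is limited). The gripper opens to 94 mm and grips with 3 to 60 N. Pads are 16 mm wide; open, the fingers measure 119 mm over their backs; the gripper's body (75 mm by 177 mm) begins 78 mm behind the grasp point.
Start: joints at [-1.365, 0.087, 1.371, -0, 1.684, -0.103], TCP at [0.167, -0.524, 0.206] pointing down, gripper open.
Joint ranges: [-3.1, 3.1], [-0.76, 2.03], [0.27, 2.55], [-1.08, 4.22], [0.17, 2.65], [-2.57, 2.57]. Speed limits (rad/s): [2.79, 2.79, 3.14, 3.14, 3.14, 3.14].

INTERFACE

Orientations are given as [roll, pitch, yaw] about the fixed x, y, z axes, in that order (R = Rz(yaw) Ry(pitch) Rx(roll)).
In Python, from bench import robot, viewer gives the robot as it stands. The module is installed in compiled form; this text tells all that it offers.
- The arm moves only by the shell command python3 -m handwheel 'ROWS' [OPENING]. ROWS is JSON, a list of rows, each a list of 6 numbers: the shift along the tool's x, y, z in units of 0.2 m (1.0 is 0.2 m), then the turn, a rotation vector about the tool's x, y, z in units of 30 degrees (1.0 is 30 degrees). In form: [[x, y, z, wx, wy, wz], ...]. A call has 1 to 10 rows; each row is the pose to reach, as a shift and turn from the pose commanded when the call began, along the tool's axes at that moment; what a row does not reach only later rows make up. A row lasts 1/12 s, in which the tool goes at most 41.7 mm and 7.16 degrees, less where a joint would pass 70% of its speed; a pose out of reach is approached as far as the arm can. A call with a number of a shift or a turn outside -1 to 1 is refused whole. A call with a gripper value outside its range is refused whole. OPENING is the gripper's target within -1 to 1 (shut at 1, half-way at 0, fully open at -1), set as the call begins (- or left out, the last holds). The fingers move at their own pace and stop on an object; the grip force is fixed at half the most. Time passes only in rows, so rows that repeat a pose let the fingers close. It gives the time, the measured TCP pose, the force, the opening and the grip force at its end, in the units of the state.
- robot.get_obs(): the state, without advancing time (a new reading comes with each control period).
- viewer.snapshot(name): name is "scene" or "side" or "wrist"; returns the picture (384x512x3 uint8, red, green, blue); there is no depth.
- viewer.calibration(name): a dict with "fx", "fy", "cx", "cy" (pixels), "R" (3x3) and "t" (3): a world point X has camera coordinates R X + t. Camera axes: x right, y down, z forward; pixel columns grow to the right and rows downward; lengths in m; the calibration is good to about 2 mm. A picture is of the moment at which its call begins: read the wrist's pose just before it. calibration takes no time and is no camera call; for the wrist camera it gives the pose at the moment of the call.
- robot.close_job(): hands the job in; it is judged then, once.
The state is a dict: "time": time; "joint_positions": joint angles; "qvel": joint speeds; "joint_torque": joint torques, N m; "tool_pos": TCP position; "ee_rot": TCP orientation; "wrist_force": force on the tool from outside, world axes, zero at the start; "wrist_torque": the same for the moment, N m; "width": finger opening in m; "finger_force": force on a finger pad.
Only numpy, scipy, OpenCV 4.12 (cv2) and the standard library are available. Lean on these libraries where they do the work, as an engineer would, in place of code of your own. Each camera call takes 0.05 s, during which the arm holds its last target. There are 200 camera calls.

## Working session

There is one attempt and no reset: what is moved stays moved. The work goes in short steps, Python scripts to look and compute and a shell command to move; the robot and the scene stay as the last step left them, time stands still between calls to the robot, and variables do not carry over. Pictures are saved under pics/ and viewed, at most 14 in all, crops included, and the job is handed in when it is done.

```bash
mkdir -p pics; ls; python3 - <<'E'
from bench import robot, viewer
import cv2,numpy as np
for n in ["scene","side","wrist"]:
    im=viewer.snapshot(n); cv2.imwrite(f"pics/{n}0.png",im[:,:,::-1])
    c=viewer.calibration(n); print(n,c)
o=robot.get_obs();print(o, robot.tcp_to_grasp)
E
```

```text
pics
scene {'fx': 475.04196420000375, 'fy': 475.04196420000375, 'cx': 250.6847021516075, 'cy': 189.90763559772705, 'R': array([[-0.63292959, -0.77418516,  0.00612138],
       [-0.3574368 ,  0.28518811, -0.88932934],
       [ 0.68675984, -0.56507086, -0.45722626]]), 't': array([0.35136025, 0.29268389, 1.09791108])}
side {'fx': 385.4886717966668, 'fy': 385.4886717966668, 'cx': 256.71663465260957, 'cy': 193.365094990676, 'R': array([[-0.88198714, -0.47108261, -0.01341148],
       [-0.24295803,  0.47889591, -0.84358171],
       [ 0.40381938, -0.74076979, -0.53683334]]), 't': array([0.48800402, 0.22514831, 0.96813894])}
wrist {'fx': 329.78837460350314, 'fy': 329.78837460350314, 'cx': 254.35630920557298, 'cy': 194.16226677243898, 'R': array([[ 0.30421577, -0.95260172, -0.00164974],
       [-0.91691473, -0.29328775,  0.27064677],
       [-0.25830243, -0.08082234, -0.96267731]]), 't': array([-0.54872009, -0.0279056 ,  0.39295135])}
{'time': 0.15, 'joint_positions': array([-1.36512332e+00,  8.77933499e-02,  1.37186251e+00, -3.87997657e-05,
        1.68359460e+00, -1.03040895e-01]), 'qvel': array([ 0.00044796, -0.00107001, -0.00422906, -0.00107859, -0.00329627,
        0.00097471]), 'joint_torque': array([ 9.62478334e-04, -3.40641367e+01, -3.02793288e+01,  7.18457764e-02,
        3.05333280e-02, -1.19435122e-04]), 'tool_pos': array([ 0.1670386 , -0.52359426,  0.20459123]), 'ee_rot': array([-3.13993967e+00, -1.32164304e-04,  3.08709455e-01]), 'wrist_force': array([ 0.14568169, -0.04562392,  0.43249565]), 'wrist_torque': array([-0.01559163,  0.00243338,  0.0333153 ]), 'finger_force': 0.0, 'width': 0.09373021567095041} 0.0188
```

View pics/scene0.png

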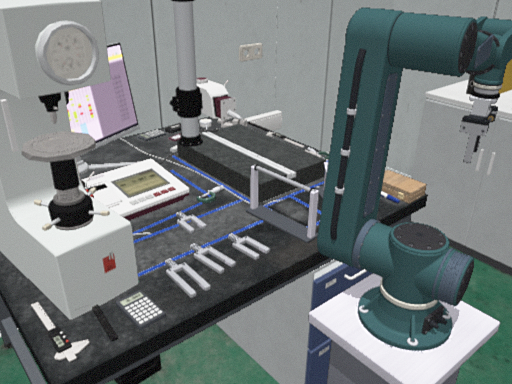

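View pics/side0.png

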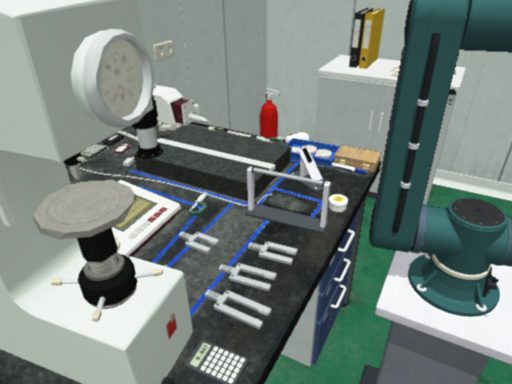

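The side view shows four gauges: crotches near (225,295), (230,268), (262,247) and (195,240). It also shows the rail (bar from (250,170) to (325,185)), the rest around (310,165) behind the rail, the tin at (338,203) and the micrometer at (197,205). In the scene view the arm hides the rest.

```bash
cat > h.py <<'E'
from bench import robot, viewer
import cv2,numpy as np
from scipy.spatial.transform import Rotation as Ro
def snap(n,name=None):
    c=viewer.calibration(n); im=viewer.snapshot(n)
    if name: cv2.imwrite(f"pics/{name}.png",im[:,:,::-1])
    return im,c
def ray(c,uv):
    uv=np.atleast_2d(uv).astype(float)
    d=np.c_[(uv[:,0]-c['cx'])/c['fx'],(uv[:,1]-c['cy'])/c['fy'],np.ones(len(uv))]@c['R']
    return -c['R'].T@c['t'],d
def onz(c,uv,z):
    o,d=ray(c,uv); return o+d*((z-o[2])/d[:,2])[:,None]
def proj(c,X):
    q=np.atleast_2d(X)@c['R'].T+c['t']; return np.c_[c['fx']*q[:,0]/q[:,2]+c['cx'],c['fy']*q[:,1]/q[:,2]+c['cy']]
def tri(c1,u1,c2,u2):
    A=[];b=[]
    for c,u in((c1,u1),(c2,u2)):
        o,d=ray(c,u);d=d[0]/np.linalg.norm(d[0]);P=np.eye(3)-np.outer(d,d);A.append(P);b.append(P@o)
    return np.linalg.lstsq(np.vstack(A),np.hstack(b),rcond=None)[0]
E
python3 - <<'E'
from h import *
im={n:cv2.imread(f'pics/{n}0.png') for n in('scene','side')}
for n in im:
    c=viewer.calibration(n); g=im[n].astype(int); 
    m=((g.min(2)>105)&(g.max(2)-g.min(2)<30)).astype('uint8')
    k,l,s,ce=cv2.connectedComponentsWithStats(m,connectivity=4)
    for i in range(1,k):
        if 100<s[i,4]<2500:
            ys,xs=np.where(l==i); P=onz(c,np.c_[xs,ys],.012)[:,:2]; mu=P.mean(0)
            if not(0.2<mu[0]<0.95 and -.7<mu[1]<.7): continue
            _,_,V=np.linalg.svd(P-mu,full_matrices=False); q=(P-mu)@V.T
            print(n,ce[i].round(),s[i,4],mu.round(3),np.ptp(q,axis=0).round(3),np.degrees(np.arctan2(V[0,1],V[0,0])).round(1),"skew",(q[:,0]**3).mean()/(q[:,0].std()**3))
a=cv2.resize(im['side'][130:340,150:370],None,fx=3.2,fy=2.8,interpolation=cv2.INTER_CUBIC)
cv2.imwrite('pics/sidez.png',a)
E
```

```text
scene [260. 161.] 867 [ 0.88  -0.303] [0.705 0.101] 176.2 skew -0.409703490073578
scene [253. 189.] 338 [ 0.703 -0.132] [0.352 0.046] 139.9 skew -0.2808200273426272
scene [312. 213.] 399 [ 0.455 -0.169] [0.317 0.027] 131.8 skew -0.1290971569228427
scene [190. 222.] 316 [0.649 0.163] [0.135 0.068] 177.1 skew -0.27392261455880185
scene [248. 245.] 450 [0.439 0.106] [0.143 0.068] -175.5 skew -0.1845304923359226
scene [211. 257.] 545 [0.458 0.218] [0.158 0.066] -174.7 skew -0.16531462481772666
scene [185. 277.] 661 [0.429 0.318] [0.173 0.063] 178.1 skew -0.11509419212161234
scene [141. 308.] 747 [0.394 0.462] [0.102 0.062] -177.1 skew -0.1310996456962724
scene [ 43. 316.] 279 [0.509 0.647] [0.114 0.018] -178.3 skew -0.06608421709202703
scene [ 72. 350.] 369 [0.365 0.634] [0.073 0.045] 100.9 skew -0.16005443067239758
side [331. 204.] 530 [ 0.381 -0.19 ] [0.276 0.087] 105.0 skew -0.00035596832415771073
side [205. 199.] 134 [ 0.762 -0.022] [0.137 0.091] -132.9 skew 0.4488360823364216
side [348. 241.] 120 [ 0.275 -0.027] [0.107 0.024] 90.3 skew -0.11612821866369785
side [200. 241.] 440 [0.652 0.164] [0.123 0.069] 177.8 skew -0.2667929018905387
side [274. 251.] 550 [0.442 0.107] [0.133 0.069] -175.0 skew -0.21421013038644218
side [343. 270.] 114 [0.25  0.092] [0.09  0.021] 89.9 skew -0.06892602881924759
side [248. 275.] 735 [0.461 0.219] [0.152 0.068] -175.1 skew -0.17696276074409606
side [340. 297.] 113 [0.231 0.182] [0.08  0.018] 89.9 skew -0.0393042464638774
side [303. 334.] 1317 [0.269 0.319] [0.218 0.063] 99.0 skew -0.7058004816636391
side [238. 307.] 978 [0.431 0.32 ] [0.163 0.066] 178.0 skew -0.13216715221639724
side [200. 354.] 234 [0.438 0.464] [0.058 0.022] 93.9 skew 0.04960659673667966
side [222. 364.] 1018 [0.384 0.462] [0.075 0.062] -177.0 skew -0.028165177891024386
```

View pics/sidez.png

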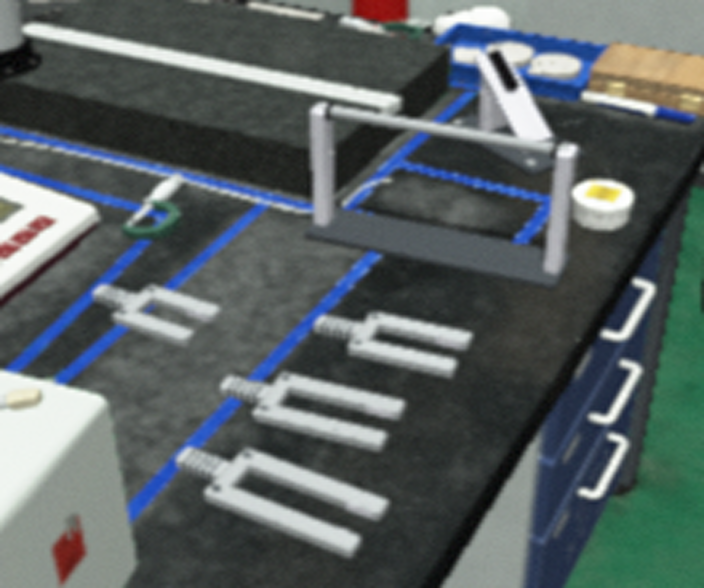

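The zoom shows four gauges, all stems pointing away from the robot (+x), matching lengths 163, 152, 133 and 123 mm, so all four are present. The rest is at zoomed (510,100), beyond the rail. I'll write a planner that turns waypoints into row values and move over the longest gauge, which also clears the view.

```bash
cat >> h.py <<'E'
def pose():
    o=robot.get_obs(); return o['tool_pos'],Ro.from_euler('xyz',o['ee_rot'])
def plan(wps,start=None):
    """wps: list of (pos, Rotation): prints row (in handwheel units) and steps for each leg"""
    p,R=start or pose()
    for q,S in wps:
        q=np.array(q,float); d=R.inv().apply(q-p)/.2; w=(R.inv()*S).as_rotvec()/np.radians(30)
        n=int(np.ceil(max(np.linalg.norm(d)*.2/.0417,np.linalg.norm(w)*30/7.16)))
        print(np.round(np.r_[d,w],3).tolist(),'rows',n, 'TOO BIG' if max(abs(np.r_[d,w]))>1 else '')
        p,R=q,S
def down(yaw): return Ro.from_euler('xyz',[np.pi,0,yaw])
E
python3 - <<'E'
from h import *
p,R=pose()
print(p)
plan([((.19,-.4,.26),down(.2)),((.28,-.24,.27),down(.1)),((.36,-.06,.28),down(0)),((.42,.13,.28),down(-.035)),((.42,.32,.26),down(-.035))])
E
```

```text
[ 0.1670386  -0.52359426  0.20459123]
[0.297, -0.554, -0.276, -0.003, -0.0, 0.208] rows 4 
[0.6, -0.695, -0.05, -0.0, -0.0, 0.191] rows 5 
[0.488, -0.856, -0.05, 0.0, -0.0, 0.191] rows 5 
[0.3, -0.95, -0.0, 0.0, -0.0, 0.067] rows 5 
[-0.033, -0.949, 0.1, 0.0, 0.0, 0.0] rows 5
```

```bash
python3 -m handwheel '[[0.297,-0.554,-0.276,0,0,0.208],[0.297,-0.554,-0.276,0,0,0.208],[0.297,-0.554,-0.276,0,0,0.208],[0.297,-0.554,-0.276,0,0,0.208],[0.297,-0.554,-0.276,0,0,0.208]]' -1
python3 -m handwheel '[[0.6,-0.695,-0.05,0,0,0.191],[0.6,-0.695,-0.05,0,0,0.191],[0.6,-0.695,-0.05,0,0,0.191],[0.6,-0.695,-0.05,0,0,0.191],[0.6,-0.695,-0.05,0,0,0.191]]'
python3 -m handwheel '[[0.488,-0.856,-0.05,0,0,0.191],[0.488,-0.856,-0.05,0,0,0.191],[0.488,-0.856,-0.05,0,0,0.191],[0.488,-0.856,-0.05,0,0,0.191],[0.488,-0.856,-0.05,0,0,0.191]]'
python3 -m handwheel '[[0.3,-0.95,0,0,0,0.067],[0.3,-0.95,0,0,0,0.067],[0.3,-0.95,0,0,0,0.067],[0.3,-0.95,0,0,0,0.067],[0.3,-0.95,0,0,0,0.067]]'
python3 -m handwheel '[[-0.033,-0.949,0.1,0,0,0],[-0.033,-0.949,0.1,0,0,0],[-0.033,-0.949,0.1,0,0,0],[-0.033,-0.949,0.1,0,0,0],[-0.033,-0.949,0.1,0,0,0],[-0.033,-0.949,0.1,0,0,0],[-0.033,-0.949,0.1,0,0,0]]'
python3 - <<'E'
from h import *
print(robot.get_obs()['joint_positions'].round(3))
a,c=snap('scene'); b,_=snap('side'); w,cw=snap('wrist','w1')
print(-cw['R'].T@cw['t'])
cv2.imwrite('pics/s1raw.png',a[:,:,::-1]);cv2.imwrite('pics/d1raw.png',b[:,:,::-1])
A=cv2.resize(a[140:250,230:430],None,fx=3.9,fy=2.6,interpolation=cv2.INTER_CUBIC)
B=cv2.resize(b[135:235,240:360],None,fx=3.9,fy=3,interpolation=cv2.INTER_CUBIC)
C=np.zeros((590,780,3),'uint8');C[:286]=A;C[290:590,:468]=B
cv2.imwrite('pics/z1.png',C[:,:,::-1])
E
```

```text
time: 0.57
tool_pos: [0.1909, -0.3993, 0.2634]
ee_rot: [3.136, -0.001, 0.202]
wrist_force: [0.1, -0.4, 0.1]
width: 0.0943
finger_force: 0.0
time: 0.98
tool_pos: [0.2815, -0.238, 0.2701]
ee_rot: [-3.14, -0.001, 0.103]
wrist_force: [-0.5, 0.2, -0.2]
width: 0.0938
finger_force: 0.0
time: 1.4
tool_pos: [0.3612, -0.0588, 0.2796]
ee_rot: [-3.141, 0.001, -0.0]
wrist_force: [0.8, -0.7, 0.8]
width: 0.0941
finger_force: 0.0
time: 1.82
tool_pos: [0.4213, 0.1322, 0.2789]
ee_rot: [3.141, 0.002, -0.034]
wrist_force: [-1.1, -1.2, 0.2]
width: 0.0942
finger_force: 0.0
time: 2.4
tool_pos: [0.4207, 0.3201, 0.258]
ee_rot: [3.138, 0.003, -0.034]
wrist_force: [0.4, -1.3, -0.3]
width: 0.094
finger_force: 0.0
[ 5.440e-01  3.900e-02  1.319e+00 -1.000e-03  1.788e+00  2.148e+00]
[0.50053379 0.31687699 0.4399266 ]
```

View pics/z1.png

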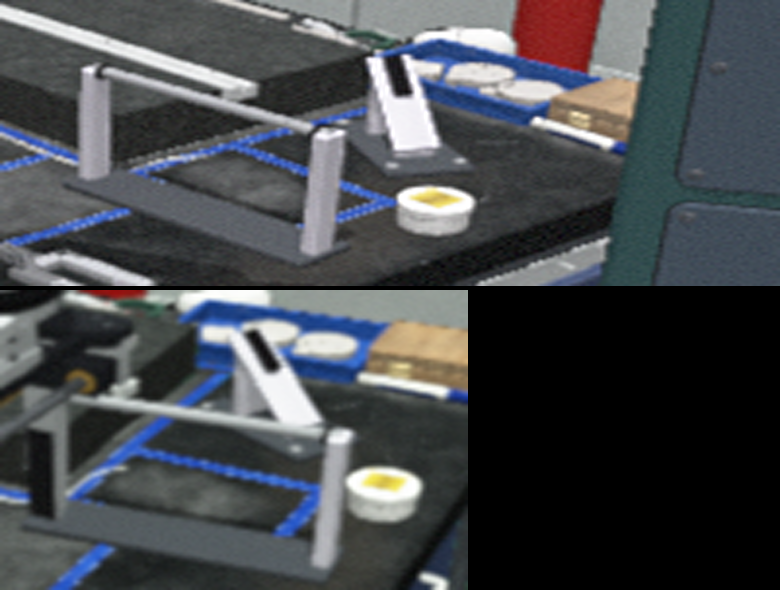

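View pics/w1.png

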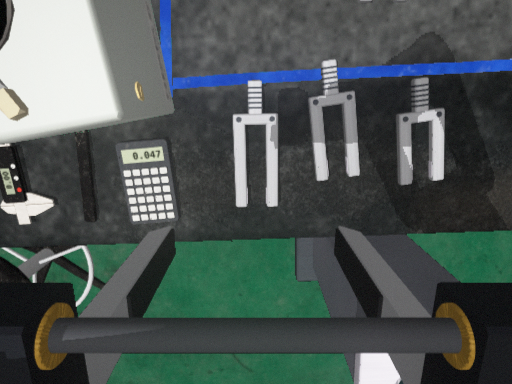

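The zoomed views show the rail, with its post tops at scene zoom (95,70) and (328,130). They also show the rest, with its ramp top at (388,55) and ramp foot at (420,150), and the tin at (435,208). The wrist view shows the 164 gauge with stem tip (254,81) and tine tips (240,206) and (271,206), plus two other gauges to its right.

```bash
cat >> h.py <<'E'
def gauges(im,c,L=None,lo=95):
    g=im.astype(int); m=((g.min(2)>lo)&(g.max(2)-g.min(2)<30)).astype('uint8')
    m=cv2.morphologyEx(m,cv2.MORPH_CLOSE,np.ones((3,3),'uint8'))
    k,l,s,ce=cv2.connectedComponentsWithStats(m)
    for i in range(1,k):
        if s[i,4]<300: continue
        ys,xs=np.where(l==i); P=onz(c,np.c_[xs,ys],.012)[:,:2].astype('float32')*1000
        (cx,cy),(w,h),a=cv2.minAreaRect(P)
        if not(50<min(w,h)<68 and 70<max(w,h)<180): continue
        if w<h: a+=90
        a=np.radians(a); u=np.array([np.cos(a),np.sin(a)]); u*=np.sign(u[0]); ang=np.arctan2(u[1],u[0])
        t=P@u; n=P@np.array([-u[1],u[0]]); r0=np.array([cx,cy])
        print('px',ce[i].round(),'rect',round(max(w,h),1),round(min(w,h),1),'yaw',ang.round(3),
          'tip-end',((r0-u*max(w,h)/2)/1000).round(4),'stem-end',((r0+u*max(w,h)/2)/1000).round(4))
E
python3 - <<'E'
from h import *
im=cv2.imread('pics/w1.png')[:,:,::-1];c=viewer.calibration('wrist')
gauges(im,c)
ca=viewer.calibration('scene');cb=viewer.calibration('side')
S=lambda X,Y:(230+X/3.9,140+Y/2.6)
D=lambda X,Y:(240+X/3.9,135+(Y-290)/3)
F={'keytop':((397,54),(258,330)),'keybot':((406,96),(276,370)),'rampfootL':((395,152),(287,424)),'rampfootR':((441,148),(322,420)),'ramptopL':((366,58),(230,333)),'tin':((436,198),(386,482)),'postnear':((328,130),(341,434)),'postfar':((95,70),(45,392))}
for k,(a,b) in F.items():
    X=tri(ca,S(*a),cb,D(*b)); print(k,X.round(3),(proj(ca,X)-S(*a)).round(1),(proj(cb,X)-D(*b)).round(1))
E
```

```text
px [332. 118.] rect 179.6 58.5 yaw 0.11 tip-end [0.398  0.2087] stem-end [0.5765 0.2283]
px [422. 135.] rect 133.4 57.8 yaw 0.097 tip-end [0.3883 0.0967] stem-end [0.521  0.1097]
px [255. 146.] rect 163.2 57.0 yaw -0.018 tip-end [0.3625 0.3187] stem-end [0.5257 0.3157]
px [147. 184.] rect 110.7 62.7 yaw 0.033 tip-end [0.3446 0.4608] stem-end [0.4553 0.4644]
px [376. 368.] rect 77.8 59.9 yaw 1.533 tip-end [0.0854 0.0959] stem-end [0.0884 0.1737]
keytop [ 0.528 -0.327  0.119] [[-0.2  0.5]] [[ 0.1 -0.5]]
keybot [ 0.505 -0.32   0.073] [[ 0.  -0.1]] [[-0.   0.1]]
rampfootL [ 0.478 -0.285  0.019] [[ 0.5 -1.4]] [[-0.2  1.4]]
rampfootR [ 0.455 -0.315  0.02 ] [[ 0.1 -0.2]] [[-0.   0.2]]
ramptopL [ 0.55  -0.314  0.113] [[ 0.1 -0.3]] [[-0.   0.3]]
tin [ 0.356 -0.193  0.034] [[-0.1  0.2]] [[ 0.  -0.2]]
postnear [ 0.362 -0.066  0.161] [[-0.1  0.4]] [[ 0.1 -0.4]]
postfar [ 0.592 -0.044  0.157] [[ 0.1 -0.2]] [[-0.   0.2]]
```

Gauge 164: measured 163.2 × 57.0 mm (expected 164 × 58), crotch at about (0.4725, 0.3167), yaw −0.018. Next: grasp its stem near the bridge.

```bash
python3 - <<'E'
from h import *
plan([((.4995,.3162,.08),down(-.018)),((.4995,.3162,.002),down(-.018))])
E
```

```text
[0.393, -0.004, 0.901, 0.002, 0.0, -0.037] rows 5 
[0.0, -0.0, 0.39, 0.0, 0.0, 0.0] rows 2
```

```bash
python3 -m handwheel '[[0.393,-0.004,0.9,0,0,-0.037],[0.393,-0.004,0.9,0,0,-0.037],[0.393,-0.004,0.9,0,0,-0.037],[0.393,-0.004,0.9,0,0,-0.037],[0.393,-0.004,0.9,0,0,-0.037],[0.393,-0.004,0.9,0,0,-0.037],[0.393,-0.004,0.9,0,0,-0.037]]' -0.5
python3 -m handwheel '[[0,0,0.1,0,0,0],[0,0,0.2,0,0,0],[0,0,0.3,0,0,0],[0,0,0.385,0,0,0],[0,0,0.385,0,0,0],[0,0,0.385,0,0,0]]'
python3 -m handwheel '[[0,0,0,0,0,0],[0,0,0,0,0,0],[0,0,0,0,0,0],[0,0,0,0,0,0],[0,0,0,0,0,0],[0,0,0,0,0,0]]' 1
python3 -m handwheel '[[0,0,0,0,0,0],[0,0,-0.05,0,0,0],[0,0,-0.1,0,0,0],[0,0,-0.2,0,0,0],[0,0,-0.3,0,0,0],[0,0,-0.4,0,0,0],[0,0,-0.5,0,0,0]]'
python3 - <<'E'
from h import *
snap('wrist','w2')
E
```

```text
time: 3.13
tool_pos: [0.4984, 0.3156, 0.0792]
ee_rot: [3.14, 0.004, -0.019]
wrist_force: [-0.3, -0.1, -0.3]
width: 0.0706
finger_force: 0.0
time: 3.63
tool_pos: [0.4996, 0.3179, 0.0061]
ee_rot: [-3.14, -0.003, -0.016]
wrist_force: [0.8, 0.3, 0.0]
width: 0.0704
finger_force: 0.0
time: 4.13
tool_pos: [0.4989, 0.3177, 0.0039]
ee_rot: [-3.141, -0.0, -0.016]
wrist_force: [-0.5, 0.0, -0.6]
width: 0.034
finger_force: 0.0
time: 4.72
tool_pos: [0.4991, 0.3179, 0.1061]
ee_rot: [-3.141, -0.002, -0.016]
wrist_force: [-0.3, -0.5, 0.5]
width: 0.0008
finger_force: 0.0
```

View pics/w2.png

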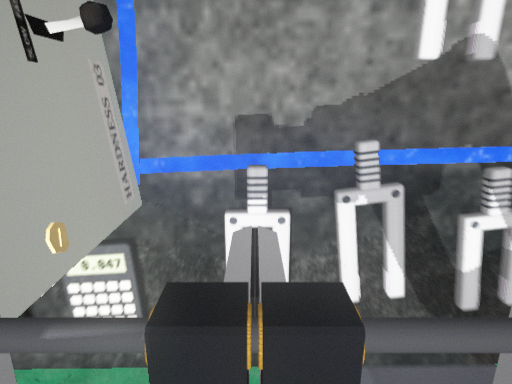

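The view shows I lifted before the fingers had closed (about 75 mm/s). The gauge is still on the bench, centred under the fingers at (257,190). I'll retry with a longer close.

```bash
python3 -m handwheel '[[0,0,0,0,0,0],[0,0,0,0,0,0],[0,0,0,0,0,0],[0,0,0,0,0,0],[0,0,0.1,0,0,0],[0,0,0.2,0,0,0],[0,0,0.35,0,0,0],[0,0,0.45,0,0,0],[0,0,0.51,0,0,0],[0,0,0.51,0,0,0]]' 0
python3 -m handwheel '[[0,0,0,0,0,0],[0,0,0,0,0,0],[0,0,0,0,0,0],[0,0,0,0,0,0],[0,0,0,0,0,0],[0,0,0,0,0,0],[0,0,0,0,0,0],[0,0,0,0,0,0],[0,0,0,0,0,0]]' 1
python3 -m handwheel '[[0,0,0,0,0,0],[0,0,-0.05,0,0,0],[0,0,-0.1,0,0,0],[0,0,-0.2,0,0,0],[0,0,-0.3,0,0,0],[0,0,-0.4,0,0,0],[0,0,-0.5,0,0,0]]'
python3 - <<'E'
from h import *
snap('wrist','w3')
E
```

```text
time: 5.6
tool_pos: [0.4976, 0.3171, 0.0008]
ee_rot: [3.14, 0.003, -0.016]
wrist_force: [0.0, 0.7, 0.5]
width: 0.0469
finger_force: 0.0
time: 6.35
tool_pos: [0.4987, 0.3176, 0.0015]
ee_rot: [3.141, 0.0, -0.016]
wrist_force: [0.2, 0.0, -1.4]
width: 0.0174
finger_force: 29.9
time: 6.93
tool_pos: [0.499, 0.3179, 0.1039]
ee_rot: [-3.141, -0.001, -0.016]
wrist_force: [0.2, 0.7, -2.5]
width: 0.0175
finger_force: 29.9
```

```bash
python3 - <<'E'
from h import *
plan([((.44,.2,.24),down(-.02)),((.41,.02,.29),down(-.1)),((.42,-.15,.3),down(-.25)),((.45,-.29,.3),down(-.4))])
E
```

```text
[-0.292, 0.598, -0.659, -0.009, -0.017, 0.008] rows 5 
[-0.132, 0.903, -0.25, 0.0, -0.0, 0.153] rows 5 
[0.135, 0.841, -0.05, 0.0, -0.0, 0.286] rows 5 
[0.319, 0.641, 0.0, 0.0, -0.0, 0.286] rows 4
```

```bash
python3 -m handwheel '[[-0.06,0.12,-0.132,0,0,0],[-0.12,0.24,-0.264,0,0,0],[-0.18,0.36,-0.396,0,0,0],[-0.24,0.48,-0.528,0,0,0],[-0.292,0.598,-0.66,0,0,0],[-0.292,0.598,-0.66,0,0,0]]'
python3 -m handwheel '[[-0.13,0.9,-0.25,0,0,0.15],[-0.13,0.9,-0.25,0,0,0.15],[-0.13,0.9,-0.25,0,0,0.15],[-0.13,0.9,-0.25,0,0,0.15],[-0.13,0.9,-0.25,0,0,0.15]]'
python3 -m handwheel '[[0.135,0.84,-0.05,0,0,0.286],[0.135,0.84,-0.05,0,0,0.286],[0.135,0.84,-0.05,0,0,0.286],[0.135,0.84,-0.05,0,0,0.286],[0.135,0.84,-0.05,0,0,0.286]]'
python3 -m handwheel '[[0.32,0.64,0,0,0,0.286],[0.32,0.64,0,0,0,0.286],[0.32,0.64,0,0,0,0.286],[0.32,0.64,0,0,0,0.286],[0.32,0.64,0,0,0,0.286],[0.32,0.64,0,0,0,0.286],[0.32,0.64,0,0,0,0.286],[0.32,0.64,0,0,0,0.286]]'
python3 - <<'E'
from h import *
print(robot.get_obs()['joint_positions'].round(3))
im,c=snap('wrist','w4'); np.save('w4.npy',c,allow_pickle=True); print(-c['R'].T@c['t'])
E
```

```text
time: 7.48
tool_pos: [0.4397, 0.1969, 0.2414]
ee_rot: [-3.139, -0.012, -0.019]
wrist_force: [1.3, 0.6, 0.1]
width: 0.0175
finger_force: 30.0
time: 7.9
tool_pos: [0.4094, 0.0167, 0.2849]
ee_rot: [3.14, -0.003, -0.097]
wrist_force: [0.5, 1.0, -1.3]
width: 0.0176
finger_force: 30.0
time: 8.32
tool_pos: [0.4208, -0.1562, 0.2926]
ee_rot: [3.139, -0.0, -0.252]
wrist_force: [-0.0, 0.5, -2.2]
width: 0.0179
finger_force: 30.0
time: 8.98
tool_pos: [0.4522, -0.2886, 0.294]
ee_rot: [-3.141, -0.001, -0.392]
wrist_force: [-0.2, -0.4, -1.5]
width: 0.0177
finger_force: 30.0
[-0.674  0.056  1.23   0.     1.855  1.289]
[ 0.52549241 -0.31793618  0.47438714]
```

View pics/w4.png

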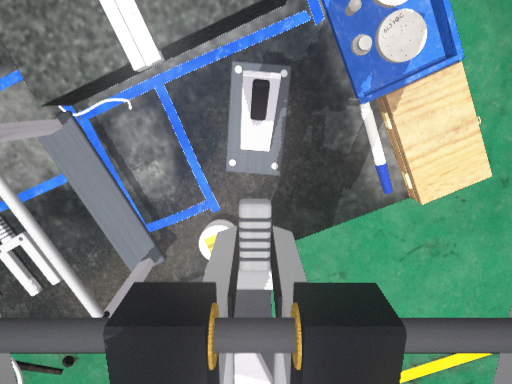

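The wrist view shows the rest clearly: key upper end at about (260,80), lower end (259,119), base corner bolts near (238,69), (284,72), (232,162) and (275,166), and the stem held in the fingers at (256,225).

```bash
cat >> h.py <<'E'
def rest(im,c,exp=None):
    """key (black, on the white ramp) + base bolts -> origin, yaw of the rest"""
    g=im.max(2); white=((im.min(2)>120)).astype('uint8')
    k,l,s,ce=cv2.connectedComponentsWithStats((g<40).astype('uint8'))
    for i in range(1,k):
        if not 150<s[i,4]<4000: continue
        ys,xs=np.where(l==i); mk=(l==i).astype('uint8'); ring=cv2.dilate(mk,np.ones((9,9)))-mk
        if white[ring>0].mean()<.5: continue
        P=np.c_[xs,ys].astype('float32'); r=cv2.boxPoints(cv2.minAreaRect(P)); 
        e=[(r[j]+r[(j+1)%4])/2 for j in range(4)]; L=[np.linalg.norm(r[j]-r[(j+1)%4]) for j in range(4)]
        j=int(np.argmin(L)); a,b=e[j],e[(j+2)%4]
        if abs(L[j]-L[(j+1)%4])<3: continue
        if onz(c,a,.1)[0,0]<onz(c,b,.1)[0,0]: a,b=b,a
        A=onz(c,a,.1178)[0];B=onz(c,b,.0789)[0]; d=(A-B)[:2]; yaw=np.arctan2(d[1],d[0]); u=np.array([np.cos(yaw),np.sin(yaw)])
        print('key px',a,b,'len',np.linalg.norm(d).round(4),'(want .0389) yaw',yaw.round(3),'origin',(A[:2]-.0422*u).round(4),'seat',(A[:2]+.0028*u).round(4))
E
python3 - <<'E'
from h import *
im=cv2.imread('pics/w4.png')[:,:,::-1];c=np.load('w4.npy',allow_pickle=True).item()
rest(im,c)
# plate: bolts by local brightness
b=[]
for p in [(238,69),(284,72),(232,162),(276,166)]:
    x,y=p; w=im[y-8:y+9,x-8:x+9].min(2).astype(float); w=np.clip(w-150,0,None); Y,X=np.mgrid[y-8:y+9,x-8:x+9]; b.append(((w*X).sum()/w.sum(),(w*Y).sum()/w.sum()))
B=onz(c,b,.011)[:,:2]; print(np.round(b,1),B.round(4),'centre',B.mean(0).round(4))
for i,j in((2,0),(3,1)): d=B[j]-B[i]; print(np.linalg.norm(d),np.arctan2(d[1],d[0]))
E
```

```text
[[240.   70.5]
 [280.2  74.9]
 [232.  162.2]
 [273.8 165.6]] [[ 0.5694 -0.3155]
 [ 0.544  -0.3625]
 [ 0.461  -0.2568]
 [ 0.4339 -0.3099]] centre [ 0.5021 -0.3112]
0.12322171818537556 -0.49617502337275915
0.12199327592136044 -0.4455732320972866
```

```bash
sed -i 's/(g<40)/(g<75)/; s/\.mean()<\.5/.mean()<.35/; s/150<s\[i,4\]<4000/150<s[i,4]<6000/' h.py; python3 - <<'E'
from h import *
im=cv2.imread('pics/w4.png')[:,:,::-1];c=np.load('w4.npy',allow_pickle=True).item()
print(im[100,245:280].max(1)); rest(im,c)
E
```

```text
[252 236 217 217 220 209 149  60  59  63  65  62  61  61  59  64  58  58
  65  59  61  62  90 203 219 220 220 219 220 220 221 210 157 107 107]
key px [284.46716    -3.2846785] [175.03284  47.78467] len 0.1234 (want .0389) yaw -1.635 origin [ 0.6069 -0.3396] seat [ 0.604  -0.3845]
key px [261.0574   79.36885] [257.47543 118.77049] len 0.0414 (want .0389) yaw -0.47 origin [ 0.5055 -0.3135] seat [ 0.5456 -0.3338]
key px [  1.7499924 212.25003  ] [ 21.749992 232.25003 ] len 0.042 (want .0389) yaw -0.665 origin [0.49   0.0209] seat [ 0.5255 -0.0069]
key px [217.10364 234.2958 ] [236.24896 322.96896] len 0.1507 (want .0389) yaw -0.272 origin [ 0.3641 -0.2098] seat [ 0.4075 -0.2219]
key px [280.18787 230.43094] [275.43097 320.81216] len 0.1509 (want .0389) yaw -0.395 origin [ 0.3423 -0.2744] seat [ 0.3838 -0.2917]
```

```bash
python3 -m handwheel '[[-0.05,0,0.45,0,0,0.143],[-0.05,0,0.45,0,0,0.143],[-0.05,0,0.45,0,0,0.143],[-0.05,0,0.45,0,0,0.143],[-0.05,0,0.45,0,0,0.143],[-0.05,0,0.45,0,0,0.143],[-0.05,0,0.45,0,0,0.143]]'
python3 - <<'E'
from h import *
im,c=snap('wrist','w5'); np.save('w5.npy',c,allow_pickle=True); print(-c['R'].T@c['t']); rest(im,c)
a,_=snap('scene'); 
C=np.zeros((590,780,3),'uint8'); C[:,:390]=cv2.resize(im[0:236,160:330],(390,590),interpolation=cv2.INTER_CUBIC)
C[:400,395:]=cv2.resize(a[90:230,290:430],(385,400),interpolation=cv2.INTER_CUBIC)
cv2.imwrite('pics/z5.png',C[:,:,::-1])
E
```

```text
time: 9.62
tool_pos: [0.4448, -0.2877, 0.2084]
ee_rot: [3.14, -0.008, -0.468]
wrist_force: [0.7, 1.1, -1.2]
width: 0.0176
finger_force: 30.0
[ 0.51458242 -0.32151356  0.38935409]
key px [219.92807  -10.338703] [116.22238   50.567814] len 0.1016 (want .0389) yaw -1.681 origin [ 0.6024 -0.2941] seat [ 0.5975 -0.3388]
key px [114.53378   52.305515] [  0.89791703 121.47519   ] len 0.137 (want .0389) yaw -1.638 origin [ 0.5995 -0.2019] seat [ 0.5965 -0.2468]
key px [249.5  64. ] [249.5 117. ] len 0.0412 (want .0389) yaw -0.484 origin [ 0.5055 -0.3126] seat [ 0.5453 -0.3335]
key px [254. 230.] [254. 322.] len 0.1224 (want .0389) yaw -0.468 origin [ 0.3817 -0.2546] seat [ 0.4218 -0.2749]
key px [ 23.571352 349.72418 ] [ 31.735395 383.54663 ] len 0.0855 (want .0389) yaw -0.843 origin [0.3815 0.0153] seat [ 0.4115 -0.0183]
```

View pics/z5.png

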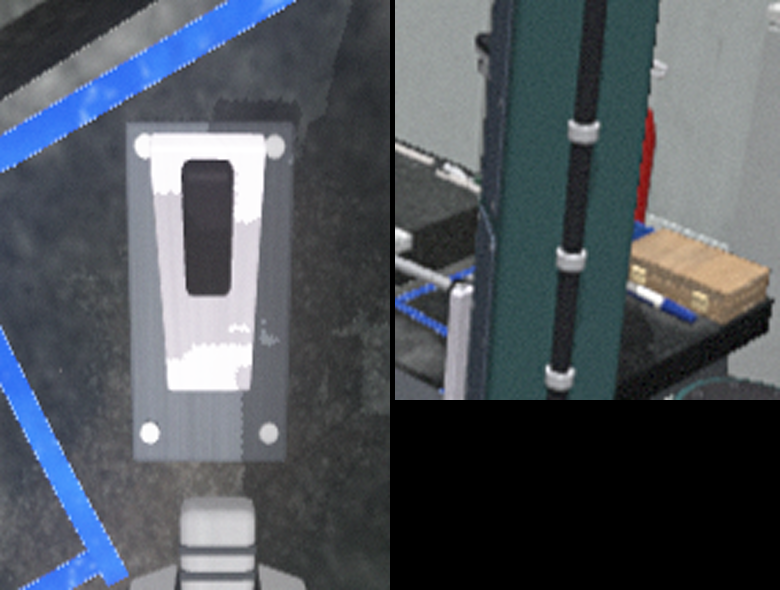

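The zoom shows the rest's key, including its visible end face, at zoom (208,158–296), bolts at (143,145), (275,147), (150,433) and (268,433), and the stem tip at (217,498). The scene camera is blocked by the arm. I'll check for sag from the stem-tip pixel and work out the placing waypoints.

```bash
cat >> h.py <<'E'
RX,RYAW=np.array([.502,-.311]),-.475
def fr(yaw,tilt):
    """tool with z pointing forward-down: tilt 0 = down, + = leaning forward (x axis up); x heading along yaw"""
    return Ro.from_euler('z',yaw)*Ro.from_euler('y',-tilt)*Ro.from_euler('x',np.pi)
E
python3 - <<'E'
from h import *
im=cv2.imread('pics/w5.png')[:,:,::-1];c=np.load('w5.npy',allow_pickle=True).item()
b=np.array([(143,145),(275,147),(150,433),(268,433)])*[170/390,.4]+[160,0]
B=onz(c,b,.011)[:,:2]; print('bolts',B.mean(0).round(4)); 
d=B[:2].mean(0)-B[2:].mean(0); print(np.arctan2(d[1],d[0]),np.linalg.norm(d))
p=np.array([.4448,-.2877,.2084]); R=down(-.468)
for th in (-10,0,10,20):
    t=np.radians(th); v=Ro.from_euler('y',0).apply([0,0,0]); 
    q=np.array([28*np.cos(t)-6*np.sin(t)*1,0,-4.5-6*np.cos(t)-28*np.sin(t)])/1000
    print(th,proj(c,p+R.apply(q)))
print('row profile',im[190:215,255].max(1))
u=np.array([np.cos(RYAW),np.sin(RYAW)]); s=np.r_[RX+.045*u,.115]
print('seat',s)
xg=np.r_[u*.7071,.7071]; zg=np.r_[-u*.7071,.7071]
R1=fr(RYAW,np.pi/4); print(R1.as_matrix().round(2),xg,zg)
off=lambda up,n: s+xg*(.026+up)-zg*.0045+zg*n   # TCP for gauge raised n off the ramp, up uphill
for a in((.06,.1),(.01,.05),(.006,.002)): print(a,off(*a).round(4))
mid=np.array([.42,-.29,.32])
plan([(mid,fr(RYAW,.4)),(off(.06,.1),R1),(off(.012,.04),R1),(off(.006,.003),R1)])
E
```

```text
bolts [ 0.5024 -0.3121]
-0.47074262945144285 0.12504513851399832
-10 [[256.10055705 196.18028482]]
0 [[256.16396381 199.75615328]]
10 [[256.22588323 204.97276445]]
20 [[256.28375199 211.74461199]]
row profile [100  98  98  99 102 108 103 102 116 143 145 150 151 161 180 192 197 205
 206 207 210 210 210 209 207]
seat [ 0.54201817 -0.33158023  0.115     ]
[[ 0.63 -0.46  0.63]
 [-0.32 -0.89 -0.32]
 [ 0.71  0.   -0.71]] [ 0.62881888 -0.32338402  0.7071    ] [-0.62881888  0.32338402  0.7071    ]
(0.06, 0.1) [ 0.536  -0.3285  0.2433]
(0.01, 0.05) [ 0.536  -0.3285  0.1726]
(0.006, 0.002) [ 0.5637 -0.3427  0.1359]
[-0.098, 0.067, -0.566, -0.0, 0.753, 0.013] rows 4 
[0.407, -0.094, 0.588, 0.0, 0.736, 0.0] rows 4 
[-0.24, -0.0, 0.3, 0.0, 0.0, 0.0] rows 2 
[-0.03, -0.0, 0.185, 0.0, 0.0, 0.0] rows 1
```

```bash
python3 -m handwheel '[[-0.1,0.067,-0.566,0,0.753,0.013],[-0.1,0.067,-0.566,0,0.753,0.013],[-0.1,0.067,-0.566,0,0.753,0.013],[-0.1,0.067,-0.566,0,0.753,0.013],[-0.1,0.067,-0.566,0,0.753,0.013]]'
python3 -m handwheel '[[0.1,-0.02,0.147,0,0.18,0],[0.2,-0.047,0.294,0,0.37,0],[0.3,-0.07,0.44,0,0.55,0],[0.407,-0.094,0.588,0,0.736,0],[0.407,-0.094,0.588,0,0.736,0],[0.407,-0.094,0.588,0,0.736,0]]'
python3 - <<'E'
from h import *
print(robot.get_obs()['joint_positions'].round(3))
u=np.array([np.cos(RYAW),np.sin(RYAW)]); s=np.r_[RX+.045*u,.115]
xg=np.r_[u*.7071,.7071]; zg=np.r_[-u*.7071,.7071]
R1=fr(RYAW,np.pi/4); off=lambda up,n: s+xg*(.026+up)-zg*.0045+zg*n
plan([(off(.012,.04),R1),(off(.006,.003),R1)])
E
```

```text
time: 10.13
tool_pos: [0.4179, -0.2893, 0.3221]
ee_rot: [3.14, -0.403, -0.476]
wrist_force: [-0.5, -0.3, -3.3]
width: 0.0177
finger_force: 30.0
time: 10.63
tool_pos: [0.5328, -0.3248, 0.2305]
ee_rot: [-3.135, -0.764, -0.478]
wrist_force: [-0.4, -0.6, -0.4]
width: 0.0174
finger_force: 30.0
[-0.746 -0.274  1.846  0.257  0.841  1.201]
[-0.173, 0.011, 0.274, -0.009, 0.04, -0.004] rows 2 
[-0.03, -0.0, 0.185, 0.0, 0.0, 0.0] rows 1
```

```bash
python3 -m handwheel '[[-0.06,0.005,0.09,0,0.02,0],[-0.12,0.01,0.18,0,0.04,0],[-0.173,0.011,0.274,-0.005,0.04,0],[-0.173,0.011,0.274,-0.005,0.04,0],[-0.173,0.011,0.274,-0.005,0.04,0],[-0.173,0.011,0.274,-0.005,0.04,0]]'
python3 - <<'E'
from h import *
u=np.array([np.cos(RYAW),np.sin(RYAW)]); s=np.r_[RX+.045*u,.115]
xg=np.r_[u*.7071,.7071]; zg=np.r_[-u*.7071,.7071]
R1=fr(RYAW,np.pi/4); off=lambda up,n: s+xg*(.026+up)-zg*.0045+zg*n
plan([(off(.006,.004),R1)])
im,c=snap('side'); C=cv2.resize(im[110:230,230:370],(700,600),interpolation=cv2.INTER_CUBIC); cv2.imwrite('pics/z6.png',C[:,:,::-1])
E
```

```text
time: 11.13
tool_pos: [0.547, -0.3367, 0.1798]
ee_rot: [3.139, -0.804, -0.475]
wrist_force: [0.5, -0.2, -0.7]
width: 0.0175
finger_force: 30.0
[-0.097, -0.012, 0.206, 0.005, -0.036, -0.001] rows 2
```

View pics/z6.png

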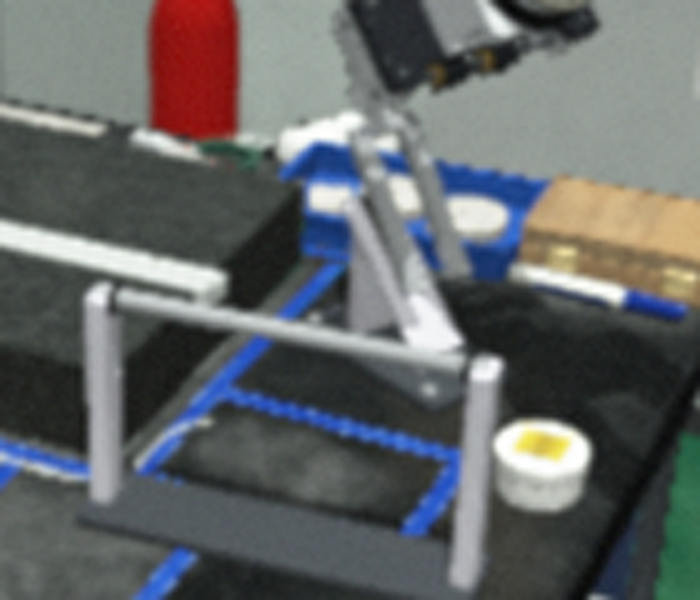

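The side view shows the held gauge (tines at (380,190)–(460,275)) parallel to the ramp and straddling it from above. I'll lower it.

```bash
python3 -m handwheel '[[-0.03,-0.005,0.06,0,-0.02,0],[-0.06,-0.01,0.12,0,-0.036,0],[-0.097,-0.012,0.18,0,-0.036,0],[-0.097,-0.012,0.2,0,-0.036,0],[-0.097,-0.012,0.206,0,-0.036,0],[-0.097,-0.012,0.206,0,-0.036,0]]'
```

```text
time: 11.68
tool_pos: [0.5617, -0.3413, 0.1354]
ee_rot: [3.14, -0.783, -0.476]
wrist_force: [-1.9, 0.8, 0.4]
width: 0.0177
finger_force: 30.0
```

```bash
python3 -m handwheel '[[0,0,0.01,0,0,0],[0,0,0.01,0,0,0]]'
python3 -m handwheel '[[0,0,0.01,0,0,0],[0,0,0.01,0,0,0],[0,0,0.01,0,0,0],[0,0,0.01,0,0,0],[0,0,0.01,0,0,0],[0,0,0.01,0,0,0],[0,0,0.01,0,0,0]]' 0
python3 - <<'E'
from h import *
im,c=snap('side','d7'); C=cv2.resize(im[110:230,230:370],(700,600),interpolation=cv2.INTER_CUBIC); cv2.imwrite('pics/z7.png',C[:,:,::-1])
E
```

```text
time: 11.85
tool_pos: [0.5629, -0.3421, 0.134]
ee_rot: [3.14, -0.784, -0.476]
wrist_force: [-0.1, 0.1, 1.3]
width: 0.0177
finger_force: 30.0
time: 12.43
tool_pos: [0.5637, -0.3422, 0.1309]
ee_rot: [3.141, -0.782, -0.477]
wrist_force: [0.4, -0.5, -0.1]
width: 0.047
finger_force: 0.0
```

View pics/z7.png

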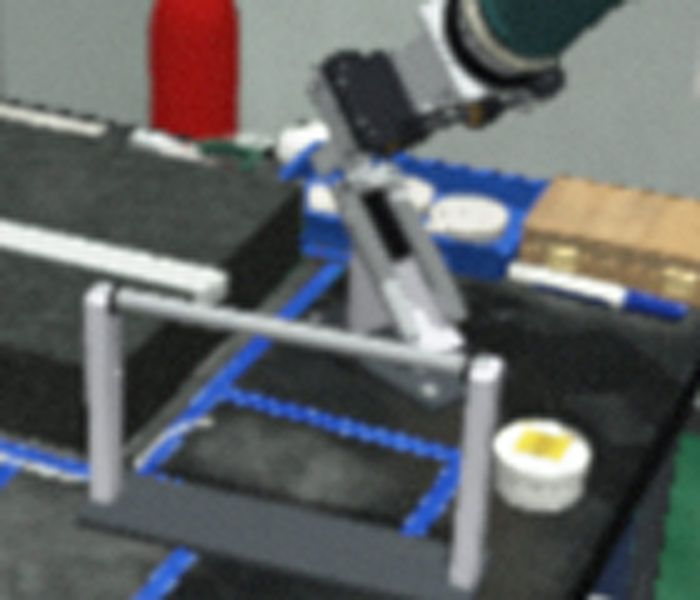

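The side view shows the gauge lying astride the key with the fingers open and clear of the stem, so it is seated. Next, back off and regrip from straight above.

```bash
cat >> h.py <<'E'
def geo():
    u=np.array([np.cos(RYAW),np.sin(RYAW)]); s=np.r_[RX+.045*u,.115]
    return s,np.r_[u*.7071,.7071],np.r_[-u*.7071,.7071],np.array([0,0,1.])
E
python3 - <<'E'
from h import *
s,xg,zg,z=geo(); R1=fr(RYAW,np.pi/4);R0=fr(RYAW,0)
g=s+.034*xg-.012*z; print(g)
plan([(s+xg*.026+zg*.1,R1),(g+.1*z,fr(RYAW,.39)),(g+.08*z,R0),(g,R0)])
E
```

```text
[ 0.56339801 -0.34257529  0.1270414 ]
[-0.013, 0.003, -0.529, 0.004, 0.007, -0.002] rows 3 
[0.351, -0.0, 0.189, -0.0, -0.755, -0.0] rows 4 
[-0.038, -0.0, 0.092, 0.0, -0.745, -0.0] rows 4 
[0.0, -0.0, 0.4, 0.0, 0.0, 0.0] rows 2
```

```bash
python3 -m handwheel '[[0,0,-0.13,0,0,0],[0,0,-0.26,0,0,0],[0,0,-0.4,0,0,0],[-0.01,0,-0.53,0,0,0],[-0.01,0,-0.53,0,0,0]]' 0
python3 -m handwheel '[[0.1,0,0.05,0,-0.25,0],[0.2,0,0.1,0,-0.5,0],[0.35,0,0.19,0,-0.755,0],[0.35,0,0.19,0,-0.755,0],[0.35,0,0.19,0,-0.755,0]]'
python3 -m handwheel '[[-0.038,0,0.09,0,-0.745,0],[-0.038,0,0.09,0,-0.745,0],[-0.038,0,0.09,0,-0.745,0],[-0.038,0,0.09,0,-0.745,0],[-0.038,0,0.09,0,-0.745,0],[-0.038,0,0.09,0,-0.745,0]]'
python3 - <<'E'
from h import *
print(robot.get_obs()['joint_positions'].round(3))
snap('wrist','w8'); d,c=snap('side','d8')
s,xg,zg,z=geo();g=s+.034*xg-.012*z; plan([(g,fr(RYAW,0))])
E
```

```text
time: 12.9
tool_pos: [0.496, -0.3077, 0.2107]
ee_rot: [3.137, -0.791, -0.475]
wrist_force: [0.6, -0.3, 1.0]
width: 0.047
finger_force: 0.0
time: 13.32
tool_pos: [0.5678, -0.3442, 0.2244]
ee_rot: [3.142, -0.383, -0.476]
wrist_force: [-0.4, -0.5, -0.3]
width: 0.0468
finger_force: 0.0
time: 13.82
tool_pos: [0.5631, -0.3417, 0.2069]
ee_rot: [3.141, 0.003, -0.477]
wrist_force: [-0.7, -1.3, 0.7]
width: 0.0472
finger_force: 0.0
[-6.310e-01  3.350e-01  1.074e+00 -1.000e-03  1.735e+00  1.417e+00]
[0.006, 0.002, 0.411, 0.002, 0.0, -0.005] rows 2
```

View pics/w8.png

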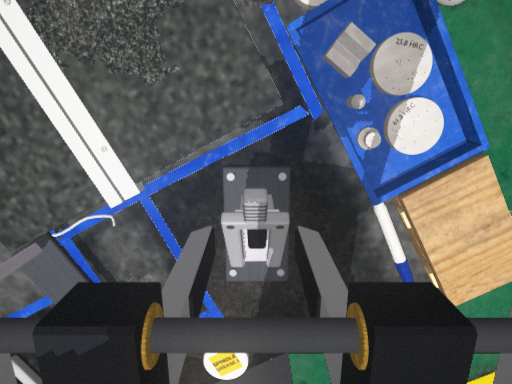

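The wrist view shows the gauge seated on the rest, stem at (256,205), bridge at (255,222), centred on the plate. I'll descend, grip and lift.

```bash
python3 -m handwheel '[[0,0,0.1,0,0,0],[0,0,0.2,0,0,0],[0.006,0.002,0.3,0,0,0],[0.006,0.002,0.38,0,0,0],[0.006,0.002,0.41,0,0,0],[0.006,0.002,0.41,0,0,0],[0.006,0.002,0.41,0,0,0]]' 0
python3 -m handwheel '[[0,0,0,0,0,0],[0,0,0,0,0,0],[0,0,0,0,0,0],[0,0,0,0,0,0],[0,0,0,0,0,0],[0,0,0,0,0,0],[0,0,0,0,0,0],[0,0,0,0,0,0],[0,0,0,0,0,0]]' 1
python3 -m handwheel '[[0,0,-0.03,0,0,0],[0,0,-0.1,0,0,0],[0,0,-0.2,0,0,0],[0,0,-0.3,0,0,0],[0,0,-0.4,0,0,0],[0,0,-0.5,0,0,0],[0,0,-0.6,0,0,0],[0,0,-0.7,0,0,0],[0,0,-0.7,0,0,0]]'
python3 - <<'E'
from h import *
# over the rail's near side, high, to see the rail (camera about 8 cm ahead of the TCP)
plan([((.47,-.26,.33),down(-.2)),((.40,-.16,.33),down(0.095)),((.37,-.06,.33),down(0.095))])
E
```

```text
time: 14.5
tool_pos: [0.5641, -0.3429, 0.1273]
ee_rot: [3.141, 0.001, -0.477]
wrist_force: [0.6, 0.2, 0.3]
width: 0.0468
finger_force: 0.0
time: 15.25
tool_pos: [0.5647, -0.3431, 0.126]
ee_rot: [3.141, 0.003, -0.477]
wrist_force: [1.1, 0.5, 3.1]
width: 0.0176
finger_force: 30.0
time: 16.0
tool_pos: [0.5659, -0.344, 0.2703]
ee_rot: [3.14, -0.004, -0.477]
wrist_force: [-0.1, 1.1, -1.1]
width: 0.0179
finger_force: 30.0
[-0.618, -0.152, -0.301, 0.005, -0.007, -0.53] rows 4 
[-0.442, -0.42, -0.0, -0.0, 0.0, -0.563] rows 3 
[-0.102, -0.512, -0.0, 0.0, 0.0, 0.0] rows 3
```

```bash
python3 -m handwheel '[[-0.15,-0.04,-0.075,0,0,-0.13],[-0.3,-0.08,-0.15,0,0,-0.26],[-0.45,-0.12,-0.225,0,0,-0.4],[-0.618,-0.152,-0.3,0,0,-0.53],[-0.618,-0.152,-0.3,0,0,-0.53],[-0.618,-0.152,-0.3,0,0,-0.53]]'
python3 -m handwheel '[[-0.11,-0.1,0,0,0,-0.14],[-0.22,-0.2,0,0,0,-0.28],[-0.33,-0.3,0,0,0,-0.42],[-0.442,-0.42,0,0,0,-0.563],[-0.442,-0.42,0,0,0,-0.563]]'
python3 -m handwheel '[[-0.03,-0.13,0,0,0,0],[-0.06,-0.26,0,0,0,0],[-0.1,-0.4,0,0,0,0],[-0.1,-0.51,0,0,0,0],[-0.1,-0.51,0,0,0,0],[-0.1,-0.51,0,0,0,0],[-0.1,-0.51,0,0,0,0]]'
python3 - <<'E'
from h import *
im,c=snap('wrist','w9'); np.save('w9.npy',c,allow_pickle=True); a,_=snap('scene','s9');b,_=snap('side','d9')
C=np.zeros((580,800,3),'uint8'); C[:300,:400]=cv2.resize(im,(400,300))
C[:300,400:]=cv2.resize(a[50:230,210:450],(400,300),interpolation=cv2.INTER_CUBIC)
C[300:,:400]=cv2.resize(b[60:228,200:440],(400,280),interpolation=cv2.INTER_CUBIC)
cv2.imwrite('pics/z9.png',C[:,:,::-1])
E
```

```text
time: 16.5
tool_pos: [0.4686, -0.2588, 0.3271]
ee_rot: [3.141, 0.001, -0.2]
wrist_force: [0.8, 0.6, -2.1]
width: 0.0178
finger_force: 30.0
time: 16.92
tool_pos: [0.3973, -0.1563, 0.3253]
ee_rot: [-3.137, 0.005, 0.099]
wrist_force: [0.7, -0.6, -2.0]
width: 0.0177
finger_force: 30.0
time: 17.5
tool_pos: [0.3703, -0.0607, 0.3252]
ee_rot: [-3.14, 0.006, 0.094]
wrist_force: [0.6, 0.3, -2.9]
width: 0.0177
finger_force: 30.0
```

View pics/z9.png

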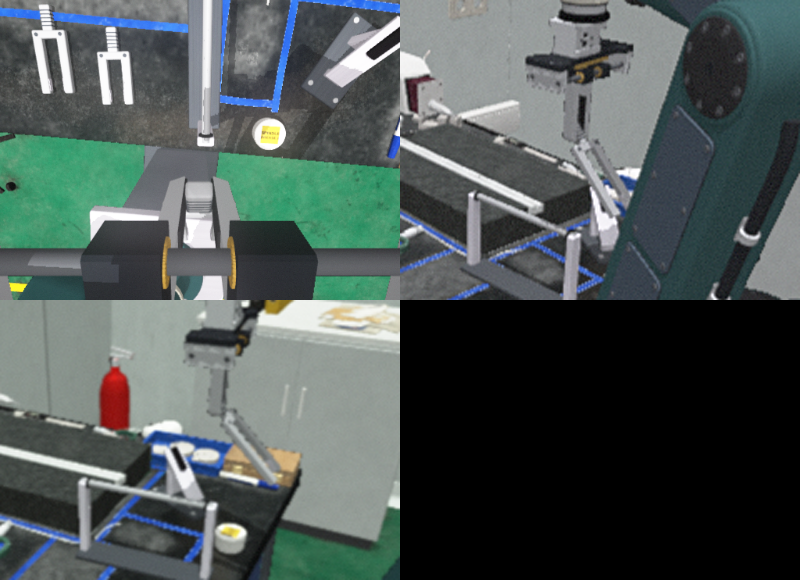

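The composite shows the gauge held at about 45° by its stem, tines trailing down towards the robot. The wrist panel (×0.78) shows the bar running from about (205,135) upward, with the base plate around it. I'll measure the bar line and the near post top.

```bash
python3 - <<'E'
from h import *
im=cv2.imread('pics/w9.png')[:,:,::-1];c=np.load('w9.npy',allow_pickle=True).item()
g=im.min(2).astype(int)
for y in range(4,190,12): 
    r=g[y,230:300]; print(y,' '.join(f'{v}' for v in r[::2]))
E
```

```text
4 145 148 151 150 144 111 126 132 128 134 130 134 128 128 133 215 240 246 250 242 212 128 126 130 133 134 129 105 56 64 59 59 65 58 49
16 131 133 140 147 148 119 132 137 131 133 130 132 130 131 130 221 241 247 250 241 207 132 124 133 130 131 126 94 56 59 58 111 58 61 56
28 111 128 126 127 121 114 129 136 129 134 133 134 133 132 133 226 242 248 250 239 202 135 131 137 129 137 127 69 62 61 67 102 86 66 57
40 82 85 81 83 73 82 131 136 134 136 137 134 135 137 135 227 241 248 249 237 189 137 131 131 133 133 124 58 58 70 83 83 66 66 70
52 61 64 66 67 67 75 126 135 133 132 134 140 134 138 137 225 242 249 247 236 184 137 129 135 131 130 119 62 63 90 97 110 76 70 72
64 56 53 57 59 63 69 129 139 131 136 136 138 137 140 145 229 243 249 247 231 175 139 137 131 132 134 111 65 71 93 91 94 77 82 85
76 55 51 60 62 61 68 132 139 139 134 140 139 139 141 146 230 242 250 244 227 157 140 136 134 134 134 108 76 110 112 121 92 98 98 104
88 61 61 59 62 63 65 133 140 139 132 138 138 137 138 150 231 243 249 241 221 141 135 140 133 135 127 99 83 88 93 100 77 74 83 83
100 78 72 68 66 70 66 131 137 134 134 136 1
[... 286 characters left out ...]
88 163 134 138 133 132 133 121 62 66 69 66 66 72 74 106 63
136 86 89 97 88 80 91 131 136 137 131 139 138 139 140 162 225 190 203 186 162 133 133 138 129 137 110 77 86 94 84 63 66 68 70 73
148 90 88 86 84 84 87 128 139 133 135 137 133 137 139 169 174 192 200 186 157 127 101 102 98 96 85 78 77 73 74 83 79 77 72 75
160 85 91 93 92 93 91 130 138 138 141 140 150 176 171 182 234 192 201 186 162 128 101 117 140 139 97 107 110 116 113 95 98 100 98 78
172 91 96 83 90 90 87 89 102 90 97 105 132 100 58 61 90 129 130 94 61 54 73 105 107 103 107 107 102 102 101 104 97 81 82 80
184 99 102 87 92 85 82 92 107 91 89 91 175 254 255 255 255 254 255 255 255 255 254 132 113 105 113 102 118 100 101 78 82 76 78 75
```

```bash
python3 - <<'E'
from h import *
im=cv2.imread('pics/w9.png')[:,:,::-1];c=np.load('w9.npy',allow_pickle=True).item()
print(onz(c,[(265.1,4),(263.9,88),(263.1,140)],.154).round(4))
g=im.min(2).astype(int); print(g[165:200,262])
print([ (y,g[y,262]) for y in range(0)])
P=onz(c,[(263,178),(263,180),(263,190),(263,192)],.157).round(4); print(P)
# base plate edges at z=.01: rows 64,136
print(onz(c,[(241.5,64),(282.5,64),(241.5,136),(280.5,136)],.010).round(4))
E
```

```text
[[ 0.5381 -0.0541  0.154 ]
 [ 0.4623 -0.0607  0.154 ]
 [ 0.4101 -0.0653  0.154 ]]
[193 195 193 193 195 195 185 129  58  56  62 125 200 200 196 226 247 248
 251 254 255 249 164  86  83  86  83  84  88 102  99  97 102 105 100]
[]
[[ 0.3698 -0.0692  0.157 ]
 [ 0.3676 -0.0694  0.157 ]
 [ 0.3564 -0.0706  0.157 ]
 [ 0.3541 -0.0708  0.157 ]]
[[ 0.4962 -0.0295  0.01  ]
 [ 0.5016 -0.0867  0.01  ]
 [ 0.3965 -0.0378  0.01  ]
 [ 0.4019 -0.0955  0.01  ]]
```

```bash
cat >> h.py <<'E'
BY=.0875; MID=np.array([.482,-.059]); b3=np.array([np.cos(BY),np.sin(BY),0])
def hang(t,h,ax=.0257,az=.0102): # TCP for origin t along the bar, h above seated
    return np.r_[MID,.160+h]+t*b3+np.array([0,0,ax])+az*b3
E
python3 - <<'E'
from h import *
R=fr(BY,np.pi/4)
print(hang(.06,.15),hang(.06,.003))
a=hang(.06,.15)
plan([((.46,-.058,.35),fr(BY,.39)),(a,R),(hang(.06,.05),R),(hang(.06,.004),R)])
E
```

```text
[ 0.55193144 -0.05286534  0.3357    ] [ 0.55193144 -0.05286534  0.1887    ]
[0.449, 0.027, -0.124, -0.005, 0.754, 0.01] rows 4 
[0.398, 0.015, 0.241, 0.0, 0.755, 0.0] rows 4 
[-0.354, -0.0, 0.354, 0.0, 0.0, 0.0] rows 3 
[-0.163, -0.0, 0.163, 0.0, 0.0, 0.0] rows 2
```

```bash
python3 -m handwheel '[[0.11,0.007,-0.03,0,0.19,0],[0.22,0.014,-0.06,0,0.38,0],[0.33,0.02,-0.09,0,0.57,0],[0.449,0.027,-0.124,0,0.754,0.01],[0.449,0.027,-0.124,0,0.754,0.01]]'
python3 -m handwheel '[[0.1,0.004,0.06,0,0.19,0],[0.2,0.008,0.12,0,0.38,0],[0.3,0.011,0.18,0,0.57,0],[0.398,0.015,0.241,0,0.755,0],[0.398,0.015,0.241,0,0.755,0],[0.398,0.015,0.241,0,0.755,0],[0.398,0.015,0.241,0,0.755,0]]'
python3 - <<'E'
from h import *
R=fr(BY,np.pi/4); plan([(hang(.06,.05),R)])
print(robot.get_obs()['joint_positions'].round(3))
ca,cb=viewer.calibration('scene'),viewer.calibration('side')
a,_=snap('scene','s10');b,_=snap('side','d10')
# expected hang silhouettes: predicted pixels of origin, tine tips
for h in (.15,):
  for X in ([.5418,-.0538,.31],[.5418,-.0538-.02,.20],[.5418,-.0538+.02,.20],[.5418,-.0538,.364]): print(proj(ca,X).round(),proj(cb,X).round())
C=np.zeros((400,800,3),'uint8'); C[:,:400]=cv2.resize(a[50:210,190:350],(400,400),interpolation=cv2.INTER_CUBIC)
C[:,400:]=cv2.resize(b[60:220,210:370],(400,400),interpolation=cv2.INTER_CUBIC)
cv2.imwrite('pics/z10.png',C[:,:,::-1])
E
```

```text
time: 18.07
tool_pos: [0.46, -0.0579, 0.3511]
ee_rot: [-3.139, -0.394, 0.086]
wrist_force: [-0.5, 0.9, -2.7]
width: 0.0178
finger_force: 30.0
time: 18.65
tool_pos: [0.5512, -0.0519, 0.3371]
ee_rot: [-3.139, -0.784, 0.088]
wrist_force: [0.1, 0.1, -0.9]
width: 0.0178
finger_force: 30.0
[-0.356, 0.006, 0.362, -0.006, 0.003, 0.001] rows 3 
[-0.422 -0.463  1.774  0.391  1.146  1.025]
[[269. 123.]] [[268. 123.]]
[[273. 156.]] [[271. 156.]]
[[263. 160.]] [[265. 161.]]
[[269. 104.]] [[268. 104.]]
```

View pics/z10.png

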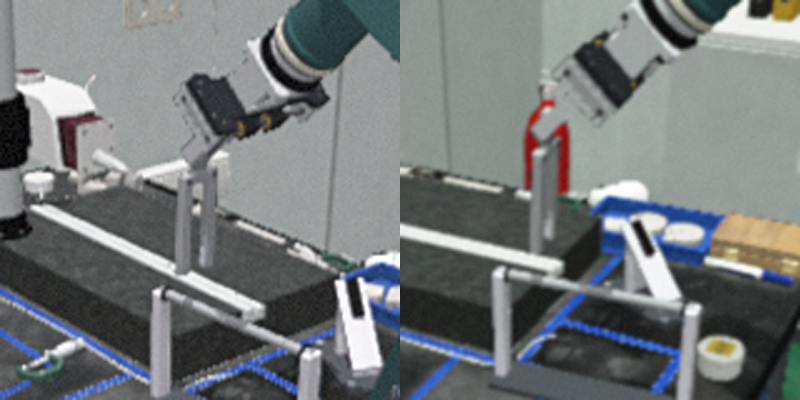

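Both views show the gauge hanging vertically from the fingers above the far part of the bar (tips at (182,270) and (208,265) in the left panel). I'll lower it onto the bar.

```bash
python3 -m handwheel '[[-0.09,0.002,0.09,0,0,0],[-0.18,0.004,0.18,0,0,0],[-0.27,0.006,0.27,0,0,0],[-0.356,0.006,0.362,0,0,0],[-0.356,0.006,0.362,0,0,0],[-0.356,0.006,0.362,0,0,0]]'
python3 -m handwheel '[[-0.05,0,0.05,0,0,0],[-0.1,0,0.1,0,0,0],[-0.13,0,0.13,0,0,0],[-0.15,0,0.15,0,0,0],[-0.16,0,0.16,0,0,0],[-0.16,0,0.16,0,0,0],[-0.16,0,0.16,0,0,0]]'
python3 - <<'E'
from h import *
plan([(hang(.06,0.0),fr(BY,np.pi/4))])
E
```

```text
time: 19.25
tool_pos: [0.5525, -0.0522, 0.235]
ee_rot: [-3.137, -0.785, 0.087]
wrist_force: [-0.6, 0.1, -1.6]
width: 0.0178
finger_force: 30.0
time: 19.83
tool_pos: [0.5532, -0.0525, 0.1914]
ee_rot: [-3.139, -0.789, 0.088]
wrist_force: [-0.8, -0.4, -1.8]
width: 0.018
finger_force: 30.0
[-0.025, 0.001, 0.015, -0.005, -0.006, 0.001] rows 1
```

```bash
python3 -m handwheel '[[-0.006,0,0.006,0,0,0],[-0.012,0,0.012,0,0,0],[-0.018,0,0.018,0,0,0],[-0.018,0,0.018,0,0,0],[-0.018,0,0.018,0,0,0]]'
python3 -m handwheel '[[0,0,0,0,0,0],[0,0,0,0,0,0],[0,0,0,0,0,0],[0,0,0,0,0,0],[0,0,0,0,0,0],[0,0,0,0,0,0],[0,0,0,0,0,0]]' 0
python3 -m handwheel '[[0,0,-0.1,0,0,0],[0,0,-0.2,0,0,0],[0,0,-0.35,0,0,0],[0,0,-0.5,0,0,0],[0,0,-0.5,0,0,0]]'
python3 - <<'E'
from h import *
a,ca=snap('scene','s11');b,cb=snap('side','d11')
C=np.zeros((600,800,3),'uint8'); C[:400,:400]=cv2.resize(a[80:240,210:370],(400,400),interpolation=cv2.INTER_CUBIC)
C[:400,400:]=cv2.resize(b[80:240,210:370],(400,400),interpolation=cv2.INTER_CUBIC)
cv2.imwrite('pics/z11.png',C[:,:,::-1])
for t in (.06,): 
  o=np.r_[MID,.16]+t*b3; n=np.array([-b3[1],b3[0],0])
  for X in (o,o+[0,0,.054],o+n*.021-[0,0,.11],o-n*.021-[0,0,.11]): print(proj(ca,X).round(),proj(cb,X).round())
E
```

```text
time: 20.25
tool_pos: [0.5532, -0.0524, 0.1861]
ee_rot: [-3.139, -0.789, 0.088]
wrist_force: [0.2, -0.1, 0.4]
width: 0.0175
finger_force: 30.0
time: 20.83
tool_pos: [0.5526, -0.0522, 0.1848]
ee_rot: [-3.138, -0.787, 0.087]
wrist_force: [-1.0, 0.5, -0.4]
width: 0.047
finger_force: 0.0
time: 21.25
tool_pos: [0.4821, -0.0599, 0.2623]
ee_rot: [3.136, -0.796, 0.092]
wrist_force: [0.9, -0.2, 0.9]
width: 0.0473
finger_force: 0.0
[[268. 170.]] [[268. 171.]]
[[268. 154.]] [[268. 154.]]
[[262. 205.]] [[265. 205.]]
[[272. 200.]] [[270. 198.]]
```

```bash
cat >> h.py <<'E'
def newthing(f0,f1,box):
    a,b=cv2.imread(f'pics/{f0}.png').astype(int),cv2.imread(f'pics/{f1}.png').astype(int)
    x0,x1,y0,y1=box; d=(abs(a-b).max(2)>35)[y0:y1,x0:x1].astype('uint8')
    k,l,s,ce=cv2.connectedComponentsWithStats(d)
    for i in range(1,k):
        if s[i,4]>25: print(f1,'x',s[i,0]+x0,s[i,0]+s[i,2]+x0,'y',s[i,1]+y0,s[i,1]+s[i,3]+y0,'n',s[i,4])
E
python3 - <<'E'
from h import *
newthing('s9','s11',(240,300,145,225)); newthing('d9','d11',(245,290,145,225))
E
```

```text
s11 x 262 275 y 153 173 n 126
s11 x 260 267 y 171 206 n 189
s11 x 269 276 y 176 201 n 130
d11 x 264 274 y 153 173 n 102
d11 x 262 273 y 173 208 n 245
```

The measured silhouette (stem top y 153, tines to y 201–206) matches the predicted hung pose, so gauge 164 is on the rail. On to the 149.

```bash
python3 - <<'E'
from h import *
plan([((.44,.0,.31),fr(.09,.39)),((.43,.12,.29),down(.09)),((.42,.21,.25),down(.09))])
E
```

```text
[0.058, -0.315, -0.318, 0.001, -0.763, -0.003] rows 4 
[-0.034, -0.602, 0.094, 0.0, -0.745, -0.0] rows 4 
[-0.009, -0.453, 0.2, 0.0, 0.0, 0.0] rows 3
```

```bash
python3 -m handwheel '[[0,0,-0.2,0,0,0],[0.058,-0.31,-0.318,0,-0.763,0],[0.058,-0.31,-0.318,0,-0.763,0],[0.058,-0.31,-0.318,0,-0.763,0],[0.058,-0.31,-0.318,0,-0.763,0],[0.058,-0.31,-0.318,0,-0.763,0]]'
python3 -m handwheel '[[-0.034,-0.6,0.094,0,-0.745,0],[-0.034,-0.6,0.094,0,-0.745,0],[-0.034,-0.6,0.094,0,-0.745,0],[-0.034,-0.6,0.094,0,-0.745,0],[-0.034,-0.6,0.094,0,-0.745,0]]'
python3 -m handwheel '[[0,-0.45,0.2,0,0,0],[0,-0.45,0.2,0,0,0],[0,-0.45,0.2,0,0,0],[0,-0.45,0.2,0,0,0],[0,-0.45,0.2,0,0,0],[0,-0.45,0.2,0,0,0],[0,-0.45,0.2,0,0,0]]'
python3 - <<'E'
from h import *
im,c=snap('wrist','w12'); np.save('w12.npy',c,allow_pickle=True)
for lo in (95,120,150): gauges(im,c,lo=lo);print()
E
```

```text
time: 21.85
tool_pos: [0.4423, 0.0004, 0.3079]
ee_rot: [-3.138, -0.384, 0.092]
wrist_force: [0.5, -0.1, -0.1]
width: 0.0468
finger_force: 0.0
time: 22.27
tool_pos: [0.4302, 0.121, 0.2837]
ee_rot: [-3.139, 0.013, 0.095]
wrist_force: [-0.5, -0.6, 0.1]
width: 0.0469
finger_force: 0.0
time: 22.85
tool_pos: [0.4222, 0.2074, 0.2506]
ee_rot: [-3.139, -0.0, 0.088]
wrist_force: [1.3, 0.7, -0.7]
width: 0.047
finger_force: 0.0
px [ 24. 251.] rect 121.8 53.4 yaw -0.118 tip-end [0.2038 0.5314] stem-end [0.3247 0.517 ]
px [ 12. 352.] rect 109.3 50.9 yaw -0.118 tip-end [0.0372 0.5525] stem-end [0.1458 0.5396]
px [498. 353.] rect 108.5 54.9 yaw 0.295 tip-end [ 0.105  -0.1964] stem-end [ 0.2089 -0.1649]

px [338. 150.] rect 134.7 59.9 yaw 0.109 tip-end [0.3876 0.0975] stem-end [0.5215 0.1122]
px [ 24. 253.] rect 114.4 53.4 yaw -0.118 tip-end [0.2038 0.5314] stem-end [0.3174 0.5179]

px [339. 150.] rect 134.4 58.7 yaw 0.108 tip-end [0.3878 0.0972] stem-end [0.5214 0.1116]
px [ 56. 166.] rect 109.5 63.5 yaw 0.033 tip-end [0.3447 0.4605] stem-end [0.4542 0.4641]
px [ 24. 253.] rect 114.4 53.2 yaw -0.118 tip-end [0.2038 0.5315] stem-end [0.3174 0.518 ]
px [302. 368.] rect 118.7 58.5 yaw -1.48 tip-end [0.107  0.1659] stem-end [0.1178 0.0477]
```

```bash
cat >> h.py <<'E'
def gwin(im,c,win,lo=150):
    """tines+bridge of a gauge within a bench window: rectangle of the bright unsaturated pixels"""
    g=im.astype(int); m=((g.min(2)>lo)&(g.max(2)-g.min(2)<25))
    ys,xs=np.where(m); P=onz(c,np.c_[xs,ys],.012)[:,:2]
    x0,x1,y0,y1=win; k=(P[:,0]>x0)&(P[:,0]<x1)&(P[:,1]>y0)&(P[:,1]<y1)
    (cx,cy),(w,h),a=r=cv2.minAreaRect((P[k]*1000).astype('float32'))
    if w<h:a+=90
    a=np.radians(a);u=np.array([np.cos(a),np.sin(a)]);u*=np.sign(u[0]);r0=np.array([cx,cy])
    M=max(w,h); print('n',k.sum(),'rect',round(M,1),round(min(w,h),1),'yaw',np.arctan2(u[1],u[0]).round(3),'ends',((r0-u*M/2)/1000).round(4),((r0+u*M/2)/1000).round(4))
E
python3 - <<'E'
from h import *
im=cv2.imread('pics/w12.png')[:,:,::-1];c=np.load('w12.npy',allow_pickle=True).item()
for lo in(110,150,180): gwin(im,c,(.38,.56,.165,.27),lo)
for lo in(150,):gwin(im,c,(.38,.505,.165,.27),lo)
print(proj(c,[[.4,.21,.012],[.495,.2185,.012],[.55,.223,.012]]))
E
```

```text
n 7467 rect 180.0 105.0 yaw 0.0 ends [0.38   0.2175] [0.56   0.2175]
n 3924 rect 165.2 104.3 yaw -0.008 ends [0.3951 0.2184] [0.5603 0.2171]
n 2825 rect 148.8 56.6 yaw 0.104 ends [0.3977 0.2092] [0.5458 0.2247]
n 2467 rect 109.2 58.4 yaw 0.111 ends [0.3979 0.2086] [0.5064 0.2207]
[[251.92330381 182.03409696]
 [251.67006266 106.48813136]
 [251.86282436  58.21447121]]
```

```bash
python3 - <<'E'
from h import *
plan([((.518,.2219,.06),down(.106)),((.518,.2219,.001),down(.106)),((.518,.2219,.12),down(.106)),((.47,.08,.29),down(-.05)),((.43,-.07,.31),down(-.2)),((.43,-.2,.31),down(-.35)),((.4448,-.2877,.2084),down(-.468))])
E
```

```text
[0.483, -0.027, 0.953, -0.005, 0.0, -0.035] rows 6 
[0.0, -0.0, 0.295, 0.0, 0.0, 0.0] rows 2 
[0.0, 0.0, -0.595, 0.0, 0.0, 0.0] rows 3 
[-0.314, 0.68, -0.85, 0.0, -0.0, 0.298] rows 6 
[-0.162, 0.759, -0.1, 0.0, -0.0, 0.286] rows 4 
[0.129, 0.637, 0.0, 0.0, -0.0, 0.286] rows 4 
[0.22, 0.387, 0.508, 0.0, -0.0, 0.225] rows 4
```

```bash
python3 -m handwheel '[[0.483,-0.027,0.95,0,0,-0.035],[0.483,-0.027,0.95,0,0,-0.035],[0.483,-0.027,0.95,0,0,-0.035],[0.483,-0.027,0.95,0,0,-0.035],[0.483,-0.027,0.95,0,0,-0.035],[0.483,-0.027,0.95,0,0,-0.035],[0.483,-0.027,0.95,0,0,-0.035]]' 0
python3 -m handwheel '[[0,0,0.1,0,0,0],[0,0,0.2,0,0,0],[0,0,0.27,0,0,0],[0,0,0.293,0,0,0],[0,0,0.293,0,0,0],[0,0,0.293,0,0,0]]'
python3 -m handwheel '[[0,0,0,0,0,0],[0,0,0,0,0,0],[0,0,0,0,0,0],[0,0,0,0,0,0],[0,0,0,0,0,0],[0,0,0,0,0,0],[0,0,0,0,0,0],[0,0,0,0,0,0],[0,0,0,0,0,0]]' 1
python3 -m handwheel '[[0,0,-0.05,0,0,0],[0,0,-0.15,0,0,0],[0,0,-0.3,0,0,0],[0,0,-0.45,0,0,0],[0,0,-0.595,0,0,0],[0,0,-0.595,0,0,0]]'
python3 -m handwheel '[[-0.06,0.12,-0.15,0,0,0.05],[-0.12,0.25,-0.3,0,0,0.1],[-0.18,0.37,-0.45,0,0,0.15],[-0.24,0.5,-0.6,0,0,0.2],[-0.314,0.68,-0.85,0,0,0.298],[-0.314,0.68,-0.85,0,0,0.298],[-0.314,0.68,-0.85,0,0,0.298]]'
python3 -m handwheel '[[-0.16,0.76,-0.1,0,0,0.286],[-0.16,0.76,-0.1,0,0,0.286],[-0.16,0.76,-0.1,0,0,0.286],[-0.16,0.76,-0.1,0,0,0.286],[-0.16,0.76,-0.1,0,0,0.286]]'
python3 -m handwheel '[[0.13,0.637,0,0,0,0.286],[0.13,0.637,0,0,0,0.286],[0.13,0.637,0,0,0,0.286],[0.13,0.637,0,0,0,0.286],[0.13,0.637,0,0,0,0.286]]'
python3 -m handwheel '[[0.22,0.387,0.508,0,0,0.225],[0.22,0.387,0.508,0,0,0.225],[0.22,0.387,0.508,0,0,0.225],[0.22,0.387,0.508,0,0,0.225],[0.22,0.387,0.508,0,0,0.225],[0.22,0.387,0.508,0,0,0.225],[0.22,0.387,0.508,0,0,0.225]]'
python3 - <<'E'
from h import *
im,c=snap('wrist','w13'); np.save('w13.npy',c,allow_pickle=True); rest(im,c)
g=im.max(2); print(g[170:225:2,255])
E
```

```text
time: 23.48
tool_pos: [0.5155, 0.2217, 0.0561]
ee_rot: [-3.14, 0.01, 0.106]
wrist_force: [0.2, 0.3, -0.2]
width: 0.0468
finger_force: 0.0
time: 23.98
tool_pos: [0.5181, 0.2238, 0.0033]
ee_rot: [-3.138, -0.001, 0.108]
wrist_force: [-0.2, 1.0, 0.6]
width: 0.0472
finger_force: 0.0
time: 24.73
tool_pos: [0.5172, 0.2232, 0.001]
ee_rot: [-3.14, 0.002, 0.108]
wrist_force: [0.3, -2.5, 3.2]
width: 0.0173
finger_force: 29.9
time: 25.23
tool_pos: [0.5204, 0.2251, 0.1267]
ee_rot: [-3.135, -0.009, 0.109]
wrist_force: [2.1, 0.2, -0.2]
width: 0.0176
finger_force: 29.9
time: 25.82
tool_pos: [0.4708, 0.0792, 0.2936]
ee_rot: [-3.139, -0.005, -0.051]
wrist_force: [0.2, -0.3, -1.2]
width: 0.0176
finger_force: 30.0
time: 26.23
tool_pos: [0.4297, -0.073, 0.307]
ee_rot: [-3.141, 0.006, -0.204]
wrist_force: [1.3, 1.2, -1.3]
width: 0.0176
finger_force: 30.0
time: 26.65
tool_pos: [0.4313, -0.2001, 0.3052]
ee_rot: [-3.138, 0.009, -0.35]
wrist_force: [-0.7, 0.7, -1.4]
width: 0.0175
finger_force: 30.0
time: 27.23
tool_pos: [0.4471, -0.2855, 0.2089]
ee_rot: [-3.14, 0.001, -0.463]
wrist_force: [0.9, -0.5, -2.0]
width: 0.0179
finger_force: 30.0
key px [222.06995 -10.16581] [123.831635  47.13988 ] len 0.0957 (want .0389) yaw -1.683 origin [ 0.6033 -0.2918] seat [ 0.5983 -0.3365]
key px [254.5  64. ] [254.5 116. ] len 0.0406 (want .0389) yaw -0.463 origin [ 0.5052 -0.3135] seat [ 0.5454 -0.3336]
key px [254. 228.] [254. 321.] len 0.1245 (want .0389) yaw -0.463 origin [ 0.3846 -0.2528] seat [ 0.4248 -0.273 ]
[153 155 156 153 151 151 146  91  98 103 109 115 119 129 144 159 196 204
 214 217 215 212 204 110 124 212 212 214]
```

```bash
python3 - <<'E'
from h import *
s,xg,zg,z=geo(); R1=fr(RYAW,np.pi/4); off=lambda up,n: s+xg*(.0255+up)-zg*.005+zg*n
plan([((.42,-.29,.32),fr(RYAW,.4)),(off(.06,.1),R1),(off(.012,.04),R1),(off(.006,.004),R1)])
E
```

```text
[-0.112, 0.079, -0.553, -0.006, 0.763, 0.023] rows 4 
[0.406, -0.094, 0.592, 0.0, 0.736, 0.0] rows 4 
[-0.24, 0.0, 0.3, 0.0, 0.0, 0.0] rows 2 
[-0.03, 0.0, 0.18, 0.0, 0.0, 0.0] rows 1
```

```bash
python3 -m handwheel '[[-0.11,0.079,-0.553,0,0.763,0.023],[-0.11,0.079,-0.553,0,0.763,0.023],[-0.11,0.079,-0.553,0,0.763,0.023],[-0.11,0.079,-0.553,0,0.763,0.023],[-0.11,0.079,-0.553,0,0.763,0.023]]'
python3 -m handwheel '[[0.1,-0.02,0.147,0,0.18,0],[0.2,-0.047,0.294,0,0.37,0],[0.3,-0.07,0.44,0,0.55,0],[0.406,-0.094,0.592,0,0.736,0],[0.406,-0.094,0.592,0,0.736,0],[0.406,-0.094,0.592,0,0.736,0],[0.406,-0.094,0.592,0,0.736,0]]'
python3 -m handwheel '[[-0.08,0,0.1,0,0,0],[-0.16,0,0.2,0,0,0],[-0.24,0,0.3,0,0,0],[-0.24,0,0.3,0,0,0],[-0.24,0,0.3,0,0,0],[-0.24,0,0.3,0,0,0]]'
python3 - <<'E'
from h import *
s,xg,zg,z=geo(); R1=fr(RYAW,np.pi/4); off=lambda up,n: s+xg*(.0255+up)-zg*.005+zg*n
plan([(off(.006,.002),R1)]); snap('side','d14')
E
```

```text
time: 27.7
tool_pos: [0.4187, -0.2904, 0.3233]
ee_rot: [-3.142, -0.405, -0.477]
wrist_force: [-1.3, 0.0, -2.1]
width: 0.0177
finger_force: 30.0
time: 28.28
tool_pos: [0.5359, -0.3294, 0.2395]
ee_rot: [-3.137, -0.779, -0.479]
wrist_force: [0.5, -0.9, -0.3]
width: 0.0178
finger_force: 30.0
time: 28.78
tool_pos: [0.5442, -0.3349, 0.168]
ee_rot: [-3.139, -0.787, -0.478]
wrist_force: [-0.4, 0.7, -0.3]
width: 0.0176
finger_force: 30.0
[-0.042, -0.01, 0.19, 0.001, -0.003, -0.005] rows 1
```

```bash
python3 -m handwheel '[[-0.014,-0.005,0.06,0,0,0],[-0.03,-0.01,0.12,0,0,0],[-0.042,-0.01,0.16,0,0,0],[-0.042,-0.01,0.18,0,0,0],[-0.042,-0.01,0.19,0,0,0],[-0.042,-0.01,0.19,0,0,0],[-0.042,-0.01,0.19,0,0,0]]'
python3 -m handwheel '[[0,0,0,0,0,0],[0,0,0,0,0,0],[0,0,0,0,0,0],[0,0,0,0,0,0],[0,0,0,0,0,0],[0,0,0,0,0,0],[0,0,0,0,0,0]]' 0
python3 - <<'E'
from h import *
s,xg,zg,z=geo(); R1=fr(RYAW,np.pi/4);R0=fr(RYAW,0)
g=s+.034*xg-.012*z
plan([(s+xg*.026+zg*.1,R1),(g+.1*z,fr(RYAW,.39)),(g+.08*z,R0),(g,R0)])
E
```

```text
time: 29.42
tool_pos: [0.5624, -0.3415, 0.1317]
ee_rot: [-3.138, -0.783, -0.479]
wrist_force: [-1.3, 0.8, 0.0]
width: 0.0179
finger_force: 30.0
time: 30.0
tool_pos: [0.5621, -0.3412, 0.1305]
ee_rot: [-3.137, -0.781, -0.48]
wrist_force: [0.1, 0.2, -0.1]
width: 0.0469
finger_force: 0.0
[-0.006, 0.003, -0.524, -0.001, 0.008, -0.007] rows 3 
[0.351, -0.0, 0.189, -0.0, -0.755, -0.0] rows 4 
[-0.038, -0.0, 0.092, 0.0, -0.745, -0.0] rows 4 
[0.0, -0.0, 0.4, 0.0, 0.0, 0.0] rows 2
```

```bash
python3 -m handwheel '[[0,0,-0.13,0,0,0],[0,0,-0.26,0,0,0],[0,0,-0.4,0,0,0],[-0.006,0,-0.524,0,0,0],[-0.006,0,-0.524,0,0,0]]' 0
python3 -m handwheel '[[0.1,0,0.05,0,-0.25,0],[0.2,0,0.1,0,-0.5,0],[0.35,0,0.19,0,-0.755,0],[0.35,0,0.19,0,-0.755,0],[0.35,0,0.19,0,-0.755,0]]'
python3 -m handwheel '[[-0.038,0,0.09,0,-0.745,0],[-0.038,0,0.09,0,-0.745,0],[-0.038,0,0.09,0,-0.745,0],[-0.038,0,0.09,0,-0.745,0],[-0.038,0,0.09,0,-0.745,0],[-0.038,0,0.09,0,-0.745,0]]'
python3 - <<'E'
from h import *
im,c=snap('wrist','w15'); d,_=snap('side','d15')
o=cv2.imread('pics/w8.png')[:,:,::-1]
for y in (195,205,212,222,232):
    for q in(o,im): print(y,q[y,212:300:3].max(1))
print('col'); print(o[175:260:2,256].max(1));print(im[175:260:2,256].max(1))
s,xg,zg,z=geo();g=s+.034*xg-.012*z; plan([(g,fr(RYAW,0))])
E
```

```text
time: 30.42
tool_pos: [0.4957, -0.3077, 0.21]
ee_rot: [-3.141, -0.79, -0.478]
wrist_force: [1.1, 0.1, 1.0]
width: 0.0469
finger_force: 0.0
time: 30.83
tool_pos: [0.5673, -0.3442, 0.2237]
ee_rot: [-3.138, -0.383, -0.477]
wrist_force: [-0.6, -0.4, -0.5]
width: 0.0471
finger_force: 0.0
time: 31.33
tool_pos: [0.5627, -0.3416, 0.2062]
ee_rot: [-3.138, 0.003, -0.477]
wrist_force: [-0.4, 0.9, 1.1]
width: 0.047
finger_force: 0.0
195 [ 56  55  60  59 103 110 113 110 108 109 127 146 145 145 146 146 145 144
 131 126  74  73  73  71  68  68  50  47  44  42]
195 [ 58  60  63  59  94 113 115 111 111 113 116 146 149 148 151 150 150 145
 127 135  94  74  76  74  74  75  54  45  43  39]
205 [ 60  58  56  53  96 108 110 110 111 108 131 164 184 182 180 180 120 121
  82 135 127  75  74  72  70  72  42  41  44  43]
205 [ 58  58  55  54  92 110 111 113 110 110 109 175 186 188 188 184 142 124
  82 132 128  77  74  75  74  77  45  45  46  48]
212 [ 55  59  58  64 124 129 128 126 138 141 133 158 181 185 180 182 122 122
  77 125 121 127 124 111 112  95  46  44  39  42]
212 [ 58  58  60  68 123 127 130 128 142
[... 302 characters left out ...]
5 154 152 152 153 149  44  47  47  43]
232 [ 37  67  58  59 183 185 188 189 188 165 165 232  52  47  51  51  41  45
  64 106 128 126 128 127 123 100  45  43  32  77]
232 [ 38  64  62  62 186 190 191 189 184 160 167 234  49  48  47  47  49  43
  53 104 127 129 130 124 126  99  49  44  36  77]
col
[ 74  76  73  73  72  75  83 133 145 147 145 148 156 152 192 179 149 167
 175 140 188 138 167 183 199 187 185 106  48  48  50  46  48  48  48  50
  49 229 235 235 235 235 235]
[ 75  75  81  74  75  76  84 136 146 146 147 150 163 154 183 187 140 175
 171 146 195 134 167 179 208 190 188 127  47  47  47  50  46  50  48  48
  53 238 237 238 239 236 236]
[0.008, 0.004, 0.407, -0.005, 0.002, -0.004] rows 2
```

The view is nearly identical to the previous seated one, so the 149 is seated and the rest has not moved. Regrip, carry and hang it at t = +0.02.

```bash
python3 -m handwheel '[[0,0,0.1,0,0,0],[0,0,0.2,0,0,0],[0.008,0.004,0.3,0,0,0],[0.008,0.004,0.38,0,0,0],[0.008,0.004,0.407,0,0,0],[0.008,0.004,0.407,0,0,0],[0.008,0.004,0.407,0,0,0]]' 0
python3 -m handwheel '[[0,0,0,0,0,0],[0,0,0,0,0,0],[0,0,0,0,0,0],[0,0,0,0,0,0],[0,0,0,0,0,0],[0,0,0,0,0,0],[0,0,0,0,0,0],[0,0,0,0,0,0],[0,0,0,0,0,0]]' 1
python3 -m handwheel '[[0,0,-0.03,0,0,0],[0,0,-0.1,0,0,0],[0,0,-0.2,0,0,0],[0,0,-0.3,0,0,0],[0,0,-0.4,0,0,0],[0,0,-0.5,0,0,0],[0,0,-0.6,0,0,0],[0,0,-0.7,0,0,0],[0,0,-0.7,0,0,0]]'
python3 - <<'E'
from h import *
R=fr(BY,np.pi/4)
plan([((.47,-.26,.33),down(-.2)),((.40,-.16,.34),down(0.0875)),((.44,-.062,.35),fr(BY,.39)),(hang(.02,.15),R),(hang(.02,.05),R),(hang(.02,.004),R)])
E
```

```text
time: 32.02
tool_pos: [0.564, -0.3431, 0.1273]
ee_rot: [-3.139, 0.001, -0.477]
wrist_force: [-0.0, -0.3, -0.1]
width: 0.0472
finger_force: 0.0
time: 32.77
tool_pos: [0.5647, -0.3432, 0.1258]
ee_rot: [-3.139, 0.003, -0.477]
wrist_force: [1.6, 0.8, 2.4]
width: 0.0178
finger_force: 30.0
time: 33.52
tool_pos: [0.5655, -0.3447, 0.2704]
ee_rot: [-3.14, -0.003, -0.477]
wrist_force: [0.4, -0.9, -0.6]
width: 0.0179
finger_force: 30.0
[-0.618, -0.158, -0.3, -0.002, -0.006, -0.529] rows 4 
[-0.442, -0.42, -0.05, -0.0, 0.0, -0.549] rows 3 
[0.242, -0.471, -0.05, 0.0, 0.745, 0.0] rows 4 
[0.307, 0.003, 0.204, 0.0, 0.755, 0.0] rows 4 
[-0.354, -0.0, 0.354, 0.0, 0.0, 0.0] rows 3 
[-0.163, -0.0, 0.163, 0.0, 0.0, 0.0] rows 2
```

```bash
python3 -m handwheel '[[-0.15,-0.04,-0.075,0,0,-0.13],[-0.3,-0.08,-0.15,0,0,-0.26],[-0.45,-0.12,-0.225,0,0,-0.4],[-0.618,-0.158,-0.3,0,0,-0.53],[-0.618,-0.158,-0.3,0,0,-0.53],[-0.618,-0.158,-0.3,0,0,-0.53]]'
python3 -m handwheel '[[-0.11,-0.1,-0.01,0,0,-0.14],[-0.22,-0.2,-0.03,0,0,-0.28],[-0.33,-0.3,-0.05,0,0,-0.42],[-0.442,-0.42,-0.05,0,0,-0.55],[-0.442,-0.42,-0.05,0,0,-0.55]]'
python3 -m handwheel '[[0.06,-0.12,-0.01,0,0.18,0],[0.12,-0.24,-0.03,0,0.37,0],[0.18,-0.36,-0.05,0,0.56,0],[0.242,-0.471,-0.05,0,0.745,0],[0.242,-0.471,-0.05,0,0.745,0],[0.242,-0.471,-0.05,0,0.745,0]]'
python3 -m handwheel '[[0.08,0,0.05,0,0.19,0],[0.15,0,0.1,0,0.38,0],[0.23,0.003,0.15,0,0.57,0],[0.307,0.003,0.204,0,0.755,0],[0.307,0.003,0.204,0,0.755,0],[0.307,0.003,0.204,0,0.755,0],[0.307,0.003,0.204,0,0.755,0]]'
python3 - <<'E'
from h import *
R=fr(BY,np.pi/4); plan([(hang(.02,.05),R),(hang(.02,0),R)])
snap('side','d16')
E
```

```text
time: 34.02
tool_pos: [0.4688, -0.2587, 0.3272]
ee_rot: [-3.139, 0.0, -0.199]
wrist_force: [0.4, -0.3, -1.5]
width: 0.0179
finger_force: 30.0
time: 34.43
tool_pos: [0.3977, -0.1565, 0.3361]
ee_rot: [-3.134, 0.003, 0.093]
wrist_force: [0.6, -0.4, -0.9]
width: 0.0175
finger_force: 30.0
time: 34.93
tool_pos: [0.4388, -0.0615, 0.3448]
ee_rot: [-3.136, -0.384, 0.086]
wrist_force: [0.3, -0.3, -1.5]
width: 0.0176
finger_force: 30.0
time: 35.52
tool_pos: [0.5118, -0.0567, 0.3331]
ee_rot: [-3.135, -0.781, 0.083]
wrist_force: [0.6, -0.9, -0.2]
width: 0.0174
finger_force: 30.0
[-0.342, 0.001, 0.347, -0.006, 0.008, -0.006] rows 3 
[-0.177, -0.0, 0.177, 0.0, 0.0, 0.0] rows 2
```

```bash
python3 -m handwheel '[[-0.09,0,0.09,0,0,0],[-0.18,0,0.18,0,0,0],[-0.27,0,0.27,0,0,0],[-0.342,0.001,0.347,-0.006,0.008,-0.006],[-0.342,0.001,0.347,-0.006,0.008,-0.006],[-0.342,0.001,0.347,-0.006,0.008,-0.006]]'
python3 -m handwheel '[[-0.05,0,0.05,0,0,0],[-0.1,0,0.1,0,0,0],[-0.14,0,0.14,0,0,0],[-0.16,0,0.16,0,0,0],[-0.17,0,0.17,0,0,0],[-0.177,0,0.177,0,0,0],[-0.177,0,0.177,0,0,0],[-0.177,0,0.177,0,0,0]]'
```

```text
time: 36.07
tool_pos: [0.5122, -0.0553, 0.2357]
ee_rot: [-3.141, -0.787, 0.088]
wrist_force: [0.3, -0.4, -1.0]
width: 0.0177
finger_force: 30.0
time: 36.73
tool_pos: [0.5124, -0.0554, 0.1861]
ee_rot: [3.141, -0.789, 0.089]
wrist_force: [-0.6, -0.4, -1.3]
width: 0.0176
finger_force: 30.0
```

```bash
python3 -m handwheel '[[-0.004,0,0.004,0,0,0],[-0.008,0,0.008,0,0,0],[-0.01,0,0.01,0,0,0],[-0.01,0,0.01,0,0,0]]'
python3 -m handwheel '[[0,0,0,0,0,0],[0,0,0,0,0,0],[0,0,0,0,0,0],[0,0,0,0,0,0],[0,0,0,0,0,0],[0,0,0,0,0,0],[0,0,0,0,0,0]]' 0
python3 -m handwheel '[[0,0,-0.1,0,0,0],[0,0,-0.2,0,0,0],[0,0,-0.35,0,0,0],[0,0,-0.5,0,0,0],[0,0,-0.5,0,0,0]]'
python3 - <<'E'
from h import *
a,ca=snap('scene','s17');b,cb=snap('side','d17')
newthing('s11','s17',(240,320,145,225)); newthing('d11','d17',(245,320,145,225))
o=np.r_[MID,.16]+.02*b3; n=np.array([-b3[1],b3[0],0])
for X in (o,o+[0,0,.054],o+n*.021-[0,0,.095],o-n*.021-[0,0,.095]): print(proj(ca,X).round(),proj(cb,X).round())
plan([((.42,-.0,.31),fr(.09,.39)),((.42,.06,.27),down(.108)),((.4931,.1086,.06),down(.108)),((.4931,.1086,.001),down(.108))])
E
```

```text
time: 37.07
tool_pos: [0.5133, -0.0555, 0.1859]
ee_rot: [3.139, -0.793, 0.09]
wrist_force: [-5.9, 0.5, 5.8]
width: 0.0177
finger_force: 30.0
time: 37.65
tool_pos: [0.5119, -0.0552, 0.1819]
ee_rot: [-3.141, -0.787, 0.088]
wrist_force: [-1.0, 0.1, -0.5]
width: 0.047
finger_force: 0.0
time: 38.07
tool_pos: [0.4414, -0.0633, 0.2581]
ee_rot: [3.134, -0.794, 0.091]
wrist_force: [0.3, -1.2, 0.8]
width: 0.0471
finger_force: 0.0
s17 x 287 318 y 145 155 n 122
s17 x 274 285 y 157 177 n 124
s17 x 279 285 y 180 200 n 94
s17 x 292 303 y 181 188 n 33
s17 x 309 318 y 188 194 n 32
s17 x 270 276 y 200 207 n 33
d17 x 285 295 y 145 150 n 29
d17 x 298 312 y 145 153 n 63
d17 x 276 286 y 156 205 n 300
d17 x 299 313 y 178 182 n 33
[[277. 175.]] [[281. 173.]]
[[278. 158.]] [[281. 157.]]
[[272. 205.]] [[278. 204.]]
[[281. 201.]] [[282. 197.]]
[0.144, -0.32, -0.256, 0.006, -0.763, -0.004] rows 4 
[-0.051, -0.299, 0.195, 0.007, -0.745, -0.034] rows 4 
[0.39, -0.202, 1.05, 0.0, 0.0, 0.0] rows 6 TOO BIG
[0.0, -0.0, 0.295, 0.0, 0.0, 0.0] rows 2
```

The 149's silhouette matches its predicted hung pose. Now the 134, already measured: crotch (0.4675, 0.1058), yaw 0.108.

```bash
python3 -m handwheel '[[0,0,-0.2,0,0,0],[0.144,-0.32,-0.256,0,-0.763,0],[0.144,-0.32,-0.256,0,-0.763,0],[0.144,-0.32,-0.256,0,-0.763,0],[0.144,-0.32,-0.256,0,-0.763,0],[0.144,-0.32,-0.256,0,-0.763,0]]' 0
python3 -m handwheel '[[-0.05,-0.3,0.195,0,-0.745,-0.034],[-0.05,-0.3,0.195,0,-0.745,-0.034],[-0.05,-0.3,0.195,0,-0.745,-0.034],[-0.05,-0.3,0.195,0,-0.745,-0.034],[-0.05,-0.3,0.195,0,-0.745,-0.034],[-0.05,-0.3,0.195,0,-0.745,-0.034],[-0.05,-0.3,0.195,0,-0.745,-0.034]]'
python3 - <<'E'
from h import *
im,c=snap('wrist','w18'); 
for lo in (150,180): gwin(im,c,(.36,.56,.05,.16),lo)
plan([((.4931,.1086,.08),down(.108))])
E
```

```text
time: 38.67
tool_pos: [0.4226, 0.0031, 0.3088]
ee_rot: [-3.141, -0.385, 0.095]
wrist_force: [0.5, -1.9, -0.1]
width: 0.0472
finger_force: 0.0
time: 39.25
tool_pos: [0.4192, 0.0605, 0.27]
ee_rot: [3.138, -0.002, 0.105]
wrist_force: [0.4, 0.1, -0.6]
width: 0.047
finger_force: 0.0
n 3007 rect 173.8 109.2 yaw -0.0 ends [0.3862 0.1054] [0.5599 0.1054]
n 2333 rect 131.9 57.2 yaw 0.104 ends [0.3891 0.0968] [0.5203 0.1106]
[0.391, -0.204, 0.953, 0.006, -0.004, -0.006] rows 6
```

```bash
python3 -m handwheel '[[0.39,-0.204,0.95,0,0,0.006],[0.39,-0.204,0.95,0,0,0.006],[0.39,-0.204,0.95,0,0,0.006],[0.39,-0.204,0.95,0,0,0.006],[0.39,-0.204,0.95,0,0,0.006],[0.39,-0.204,0.95,0,0,0.006],[0.39,-0.204,0.95,0,0,0.006],[0.39,-0.204,0.95,0,0,0.006]]' 0
python3 -m handwheel '[[0,0,0.1,0,0,0],[0,0,0.2,0,0,0],[0,0,0.3,0,0,0],[0,0,0.36,0,0,0],[0,0,0.393,0,0,0],[0,0,0.393,0,0,0],[0,0,0.393,0,0,0]]'
python3 -m handwheel '[[0,0,0,0,0,0],[0,0,0,0,0,0],[0,0,0,0,0,0],[0,0,0,0,0,0],[0,0,0,0,0,0],[0,0,0,0,0,0],[0,0,0,0,0,0],[0,0,0,0,0,0],[0,0,0,0,0,0]]' 1
python3 -m handwheel '[[0,0,-0.05,0,0,0],[0,0,-0.15,0,0,0],[0,0,-0.3,0,0,0],[0,0,-0.45,0,0,0],[0,0,-0.6,0,0,0],[0,0,-0.75,0,0,0],[0,0,-0.9,0,0,0],[0,0,-0.9,0,0,0],[0,0,-0.9,0,0,0]]'
python3 - <<'E'
from h import *
plan([((.43,.02,.30),down(-.05)),((.42,-.1,.31),down(-.2)),((.43,-.2,.31),down(-.35)),((.4448,-.2877,.2084),down(-.468))])
E
```

```text
time: 39.97
tool_pos: [0.4935, 0.1087, 0.0819]
ee_rot: [3.138, -0.002, 0.102]
wrist_force: [-0.2, 0.2, 1.0]
width: 0.047
finger_force: 0.0
time: 40.55
tool_pos: [0.4943, 0.1089, 0.0031]
ee_rot: [3.138, -0.003, 0.102]
wrist_force: [1.0, -0.1, -0.2]
width: 0.0468
finger_force: 0.0
time: 41.3
tool_pos: [0.4932, 0.1087, 0.001]
ee_rot: [3.138, 0.001, 0.103]
wrist_force: [1.0, -1.4, 3.6]
width: 0.0178
finger_force: 29.9
time: 42.05
tool_pos: [0.4939, 0.1101, 0.1823]
ee_rot: [3.139, -0.002, 0.103]
wrist_force: [0.9, 0.4, -1.7]
width: 0.0175
finger_force: 29.9
[-0.363, 0.417, -0.588, 0.004, -0.004, 0.293] rows 4 
[-0.02, 0.602, -0.05, 0.0, -0.0, 0.286] rows 3 
[0.148, 0.48, 0.0, 0.0, -0.0, 0.286] rows 3 
[0.22, 0.387, 0.508, 0.0, -0.0, 0.225] rows 4
```

```bash
python3 -m handwheel '[[-0.09,0.1,-0.15,0,0,0.07],[-0.18,0.2,-0.3,0,0,0.14],[-0.27,0.3,-0.45,0,0,0.21],[-0.363,0.417,-0.59,0,0,0.293],[-0.363,0.417,-0.59,0,0,0.293]]'
python3 -m handwheel '[[-0.02,0.6,-0.05,0,0,0.286],[-0.02,0.6,-0.05,0,0,0.286],[-0.02,0.6,-0.05,0,0,0.286],[-0.02,0.6,-0.05,0,0,0.286],[-0.02,0.6,-0.05,0,0,0.286]]'
python3 -m handwheel '[[0.148,0.48,0,0,0,0.286],[0.148,0.48,0,0,0,0.286],[0.148,0.48,0,0,0,0.286],[0.148,0.48,0,0,0,0.286],[0.148,0.48,0,0,0,0.286]]'
python3 -m handwheel '[[0.22,0.387,0.508,0,0,0.225],[0.22,0.387,0.508,0,0,0.225],[0.22,0.387,0.508,0,0,0.225],[0.22,0.387,0.508,0,0,0.225],[0.22,0.387,0.508,0,0,0.225],[0.22,0.387,0.508,0,0,0.225],[0.22,0.387,0.508,0,0,0.225]]'
python3 - <<'E'
from h import *
im,c=snap('wrist','w19'); np.save('w19.npy',c,allow_pickle=True); rest(im,c)
g=im.max(2); print(g[170:225:2,255])
s,xg,zg,z=geo(); R1=fr(RYAW,np.pi/4); off=lambda up,n: s+xg*(.0255+up)-zg*.005+zg*n
plan([((.42,-.29,.32),fr(RYAW,.4)),(off(.06,.1),R1),(off(.012,.04),R1),(off(.006,.004),R1)])
E
```

```text
time: 42.47
tool_pos: [0.4291, 0.0168, 0.3035]
ee_rot: [3.136, -0.005, -0.056]
wrist_force: [0.4, -0.5, -0.2]
width: 0.0176
finger_force: 29.9
time: 42.88
tool_pos: [0.419, -0.1009, 0.3061]
ee_rot: [3.14, 0.006, -0.204]
wrist_force: [-0.2, 0.9, -1.2]
width: 0.0175
finger_force: 29.9
time: 43.3
tool_pos: [0.4297, -0.1988, 0.3073]
ee_rot: [3.14, 0.005, -0.349]
wrist_force: [-0.1, -0.4, -1.2]
width: 0.0178
finger_force: 29.9
time: 43.88
tool_pos: [0.4452, -0.2867, 0.2105]
ee_rot: [3.138, -0.003, -0.466]
wrist_force: [0.1, -0.8, -1.0]
width: 0.0175
finger_force: 29.9
key px [219.94038  -10.365147] [122.93916  46.34326] len 0.095 (want .0389) yaw -1.687 origin [ 0.6031 -0.2927] seat [ 0.5979 -0.3374]
key px [251.  64.] [251. 116.] len 0.0407 (want .0389) yaw -0.474 origin [ 0.5049 -0.3127] seat [ 0.545  -0.3333]
key px [ 36.193398 212.94814 ] [ -2.0990558 234.22173  ] len 0.0784 (want .0389) yaw -1.56 origin [ 0.5176 -0.0676] seat [ 0.5181 -0.1126]
key px [251.19124 228.619  ] [254.1161  322.21512] len 0.1255 (want .0389) yaw -0.444 origin [ 0.3826 -0.2525] seat [ 0.4232 -0.2718]
[153 155 152 155 157 154 134 104  94 100 100 105 117 114 140 147 177 202
 211 215 213 215 213 165 106 160 212 213]
[-0.104, 0.072, -0.545, 0.004, 0.756, 0.019] rows 4 
[0.406, -0.094, 0.592, 0.0, 0.736, 0.0] rows 4 
[-0.24, 0.0, 0.3, 0.0, 0.0, 0.0] rows 2 
[-0.03, 0.0, 0.18, 0.0, 0.0, 0.0] rows 1
```

Rest unmoved. Place the 134.

```bash
python3 -m handwheel '[[-0.104,0.072,-0.545,0,0.756,0.019],[-0.104,0.072,-0.545,0,0.756,0.019],[-0.104,0.072,-0.545,0,0.756,0.019],[-0.104,0.072,-0.545,0,0.756,0.019],[-0.104,0.072,-0.545,0,0.756,0.019]]'
python3 -m handwheel '[[0.1,-0.02,0.147,0,0.18,0],[0.2,-0.047,0.294,0,0.37,0],[0.3,-0.07,0.44,0,0.55,0],[0.406,-0.094,0.592,0,0.736,0],[0.406,-0.094,0.592,0,0.736,0],[0.406,-0.094,0.592,0,0.736,0],[0.406,-0.094,0.592,0,0.736,0]]'
python3 -m handwheel '[[-0.08,0,0.1,0,0,0],[-0.16,0,0.2,0,0,0],[-0.24,0,0.3,0,0,0],[-0.24,0,0.3,0,0,0],[-0.24,0,0.3,0,0,0],[-0.24,0,0.3,0,0,0]]'
python3 - <<'E'
from h import *
s,xg,zg,z=geo(); R1=fr(RYAW,np.pi/4); off=lambda up,n: s+xg*(.0255+up)-zg*.005+zg*n
plan([(off(.006,.002),R1)]); snap('side','d20'); newthing('d14','d20',(250,370,110,230))
E
```

```text
time: 44.35
tool_pos: [0.4185, -0.2901, 0.3226]
ee_rot: [3.137, -0.405, -0.476]
wrist_force: [-0.0, 0.9, -2.0]
width: 0.0177
finger_force: 29.9
time: 44.93
tool_pos: [0.5355, -0.3295, 0.2389]
ee_rot: [3.14, -0.779, -0.475]
wrist_force: [0.3, -1.5, 0.0]
width: 0.0177
finger_force: 30.0
time: 45.43
tool_pos: [0.5436, -0.3354, 0.1675]
ee_rot: [3.137, -0.787, -0.475]
wrist_force: [-0.8, -1.0, -1.0]
width: 0.0177
finger_force: 30.0
[-0.04, -0.014, 0.189, 0.008, -0.003, 0.001] rows 1 
d20 x 276 286 y 156 205 n 295
d20 x 319 327 y 159 164 n 30
```

```bash
python3 -m handwheel '[[-0.014,-0.005,0.06,0,0,0],[-0.03,-0.01,0.12,0,0,0],[-0.04,-0.014,0.16,0,0,0],[-0.04,-0.014,0.18,0,0,0],[-0.04,-0.014,0.189,0,0,0],[-0.04,-0.014,0.189,0,0,0],[-0.04,-0.014,0.189,0,0,0]]'
python3 -m handwheel '[[0,0,0,0,0,0],[0,0,0,0,0,0],[0,0,0,0,0,0],[0,0,0,0,0,0],[0,0,0,0,0,0],[0,0,0,0,0,0],[0,0,0,0,0,0]]' 0
python3 -m handwheel '[[0,0,-0.13,0,0,0],[0,0,-0.26,0,0,0],[0,0,-0.4,0,0,0],[-0.006,0,-0.524,0,0,0],[-0.006,0,-0.524,0,0,0]]' 0
python3 -m handwheel '[[0.1,0,0.05,0,-0.25,0],[0.2,0,0.1,0,-0.5,0],[0.35,0,0.19,0,-0.755,0],[0.35,0,0.19,0,-0.755,0],[0.35,0,0.19,0,-0.755,0]]'
python3 -m handwheel '[[-0.038,0,0.09,0,-0.745,0],[-0.038,0,0.09,0,-0.745,0],[-0.038,0,0.09,0,-0.745,0],[-0.038,0,0.09,0,-0.745,0],[-0.038,0,0.09,0,-0.745,0],[-0.038,0,0.09,0,-0.745,0]]'
python3 - <<'E'
from h import *
im,c=snap('wrist','w21'); o=cv2.imread('pics/w15.png')[:,:,::-1]
for y in (205,222):
    for q in(o,im): print(y,q[y,212:300:3].max(1))
print(o[175:260:2,256].max(1));print(im[175:260:2,256].max(1))
s,xg,zg,z=geo();g=s+.034*xg-.012*z; plan([(g,fr(RYAW,0))])
E
```

```text
time: 46.07
tool_pos: [0.5623, -0.3414, 0.1316]
ee_rot: [3.139, -0.783, -0.475]
wrist_force: [0.3, 0.1, -0.9]
width: 0.0177
finger_force: 30.0
time: 46.65
tool_pos: [0.5619, -0.3412, 0.1305]
ee_rot: [3.139, -0.781, -0.476]
wrist_force: [-0.1, 0.7, 0.1]
width: 0.0466
finger_force: 0.0
time: 47.07
tool_pos: [0.4957, -0.3073, 0.21]
ee_rot: [3.135, -0.79, -0.474]
wrist_force: [1.0, -0.2, 0.3]
width: 0.0471
finger_force: 0.0
time: 47.48
tool_pos: [0.5674, -0.3437, 0.2237]
ee_rot: [3.14, -0.383, -0.476]
wrist_force: [-0.1, 0.4, -0.5]
width: 0.0471
finger_force: 0.0
time: 47.98
tool_pos: [0.5627, -0.3412, 0.2062]
ee_rot: [3.14, 0.003, -0.477]
wrist_force: [-0.2, -0.1, 1.1]
width: 0.0468
finger_force: 0.0
205 [ 58  58  55  54  92 110 111 113 110 110 109 175 186 188 188 184 142 124
  82 132 128  77  74  75  74  77  45  45  46  48]
205 [ 58  56  57  54  96 108 111 112 106 111 127 152 175 179 173 128 119 122
  84 134 130  73  76  75  70  75  47  47  44  43]
222 [ 58  57  58 191 213 213 214 212 214 214 216 188 197 197 196 196 135 133
 151 153 155 154 152 152 153 149  44  47  47  43]
222 [ 57  58  60 159 214 215 214 215 212 212 213 186 197 199 193 136 139 138
 153 154 149 151 148 155 150 149  48  47  48  44]
[ 75  75  81  74  75  76  84 136 146 146 147 150 163 154 183 187 140 175
 171 146 195 134 167 179 208 190 188 127  47  47  47  50  46  50  48  48
  53 238 237 238 239 236 236]
[ 75  72  78  72  74  74  84 138 146 142 148 145 158 150 183 170 160 158
 168 131 182 132 155 184 190 182 172  84  50  46  46  45  44  48  40  51
  69 236 235 237 236 234 235]
[0.008, 0.003, 0.403, 0.003, 0.003, -0.005] rows 2
```

Same seated picture again. Regrip and carry the 134.

```bash
python3 -m handwheel '[[0,0,0.1,0,0,0],[0,0,0.2,0,0,0],[0.008,0.003,0.3,0,0,0],[0.008,0.003,0.38,0,0,0],[0.008,0.003,0.405,0,0,0],[0.008,0.003,0.405,0,0,0],[0.008,0.003,0.405,0,0,0]]' 0
python3 -m handwheel '[[0,0,0,0,0,0],[0,0,0,0,0,0],[0,0,0,0,0,0],[0,0,0,0,0,0],[0,0,0,0,0,0],[0,0,0,0,0,0],[0,0,0,0,0,0],[0,0,0,0,0,0],[0,0,0,0,0,0]]' 1
python3 -m handwheel '[[0,0,-0.03,0,0,0],[0,0,-0.1,0,0,0],[0,0,-0.2,0,0,0],[0,0,-0.3,0,0,0],[0,0,-0.4,0,0,0],[0,0,-0.5,0,0,0],[0,0,-0.6,0,0,0],[0,0,-0.7,0,0,0],[0,0,-0.7,0,0,0]]'
python3 -m handwheel '[[-0.15,-0.04,-0.075,0,0,-0.13],[-0.3,-0.08,-0.15,0,0,-0.26],[-0.45,-0.12,-0.225,0,0,-0.4],[-0.618,-0.158,-0.3,0,0,-0.53],[-0.618,-0.158,-0.3,0,0,-0.53],[-0.618,-0.158,-0.3,0,0,-0.53]]'
python3 - <<'E'
from h import *
R=fr(BY,np.pi/4)
plan([((.38,-.16,.34),down(0.0875)),((.40,-.066,.35),fr(BY,.39)),(hang(-.022,.14),R),(hang(-.022,.05),R),(hang(-.022,0),R)])
E
```

```text
time: 48.62
tool_pos: [0.5638, -0.3428, 0.1279]
ee_rot: [3.139, 0.001, -0.478]
wrist_force: [0.7, -0.0, 1.2]
width: 0.047
finger_force: 0.0
time: 49.37
tool_pos: [0.5645, -0.3431, 0.1262]
ee_rot: [3.14, 0.003, -0.477]
wrist_force: [0.6, 0.1, 1.8]
width: 0.0178
finger_force: 30.0
time: 50.12
tool_pos: [0.5658, -0.3439, 0.2708]
ee_rot: [3.138, -0.003, -0.478]
wrist_force: [-0.5, 0.3, -0.4]
width: 0.0178
finger_force: 30.0
time: 50.62
tool_pos: [0.4693, -0.2575, 0.3275]
ee_rot: [3.14, 0.002, -0.2]
wrist_force: [-0.5, -0.3, -1.4]
width: 0.018
finger_force: 30.0
[-0.535, -0.389, -0.062, 0.003, 0.003, -0.549] rows 4 
[0.141, -0.459, -0.05, 0.0, 0.745, 0.0] rows 4 
[0.28, 0.001, 0.246, 0.0, 0.755, 0.0] rows 4 
[-0.318, -0.0, 0.318, 0.0, 0.0, 0.0] rows 3 
[-0.177, -0.0, 0.177, 0.0, 0.0, 0.0] rows 2
```

```bash
python3 -m handwheel '[[-0.13,-0.1,-0.02,0,0,-0.14],[-0.27,-0.2,-0.04,0,0,-0.28],[-0.4,-0.3,-0.06,0,0,-0.42],[-0.535,-0.389,-0.062,0,0,-0.55],[-0.535,-0.389,-0.062,0,0,-0.55]]'
python3 -m handwheel '[[0.035,-0.12,-0.01,0,0.18,0],[0.07,-0.24,-0.03,0,0.37,0],[0.1,-0.36,-0.05,0,0.56,0],[0.141,-0.459,-0.05,0,0.745,0],[0.141,-0.459,-0.05,0,0.745,0],[0.141,-0.459,-0.05,0,0.745,0]]'
python3 -m handwheel '[[0.07,0,0.06,0,0.19,0],[0.14,0,0.12,0,0.38,0],[0.21,0,0.18,0,0.57,0],[0.28,0,0.246,0,0.755,0],[0.28,0,0.246,0,0.755,0],[0.28,0,0.246,0,0.755,0],[0.28,0,0.246,0,0.755,0]]'
python3 - <<'E'
from h import *
R=fr(BY,np.pi/4); plan([(hang(-.022,.05),R),(hang(-.022,0),R)])
E
```

```text
time: 51.03
tool_pos: [0.3782, -0.1581, 0.3389]
ee_rot: [-3.139, 0.006, 0.091]
wrist_force: [-0.0, 0.0, -1.2]
width: 0.0179
finger_force: 30.0
time: 51.53
tool_pos: [0.4001, -0.0671, 0.3473]
ee_rot: [-3.14, -0.383, 0.086]
wrist_force: [-0.1, -0.3, -0.4]
width: 0.0177
finger_force: 30.0
time: 52.12
tool_pos: [0.4712, -0.0617, 0.3256]
ee_rot: [-3.141, -0.779, 0.087]
wrist_force: [0.6, -0.5, -1.0]
width: 0.0178
finger_force: 30.0
[-0.319, -0.009, 0.317, 0.0, 0.012, -0.001] rows 3 
[-0.177, -0.0, 0.177, 0.0, 0.0, 0.0] rows 2
```

```bash
python3 -m handwheel '[[-0.09,0,0.09,0,0,0],[-0.18,-0.005,0.18,0,0,0],[-0.27,-0.009,0.27,0,0.012,0],[-0.319,-0.009,0.317,0,0.012,0],[-0.319,-0.009,0.317,0,0.012,0],[-0.319,-0.009,0.317,0,0.012,0]]'
python3 -m handwheel '[[-0.05,0,0.05,0,0,0],[-0.1,0,0.1,0,0,0],[-0.14,0,0.14,0,0,0],[-0.16,0,0.16,0,0,0],[-0.17,0,0.17,0,0,0],[-0.18,0,0.18,0,0,0],[-0.183,0,0.183,0,0,0],[-0.183,0,0.183,0,0,0]]'
```

```text
time: 52.62
tool_pos: [0.4707, -0.0592, 0.2368]
ee_rot: [3.141, -0.788, 0.089]
wrist_force: [0.1, 0.1, -1.2]
width: 0.0176
finger_force: 30.0
time: 53.28
tool_pos: [0.4712, -0.0591, 0.1861]
ee_rot: [3.14, -0.792, 0.089]
wrist_force: [-0.7, 0.9, 4.0]
width: 0.0181
finger_force: 30.0
```

Contact on the bar (+4 N). Release and check.

```bash
python3 -m handwheel '[[0,0,0,0,0,0],[0,0,0,0,0,0],[0,0,0,0,0,0],[0,0,0,0,0,0],[0,0,0,0,0,0],[0,0,0,0,0,0],[0,0,0,0,0,0]]' 0
python3 -m handwheel '[[0,0,-0.1,0,0,0],[0,0,-0.2,0,0,0],[0,0,-0.35,0,0,0],[0,0,-0.5,0,0,0],[0,0,-0.5,0,0,0]]'
python3 - <<'E'
from h import *
a,ca=snap('scene','s22');b,cb=snap('side','d22')
newthing('s9','s22',(255,330,145,225)); newthing('d9','d22',(255,330,145,225))
o=np.r_[MID,.16]-.022*b3; n=np.array([-b3[1],b3[0],0])
for X in (o,o+[0,0,.054],o+n*.021-[0,0,.08],o-n*.021-[0,0,.08]): print(proj(ca,X).round(),proj(cb,X).round())
plan([((.40,.02,.31),fr(.0,.39)),((.49,.12,.31),down(0)),((.60,.164,.26),down(0))])
E
```

```text
time: 53.87
tool_pos: [0.4698, -0.0587, 0.1826]
ee_rot: [-3.14, -0.787, 0.087]
wrist_force: [0.3, -0.2, -0.0]
width: 0.047
finger_force: 0.0
time: 54.28
tool_pos: [0.424, -0.0818, 0.2604]
ee_rot: [-3.134, -0.777, 0.089]
wrist_force: [0.4, -0.2, 1.0]
width: 0.0469
finger_force: 0.0
s22 x 297 310 y 145 154 n 64
s22 x 319 330 y 145 200 n 220
s22 x 262 306 y 153 206 n 545
s22 x 260 267 y 171 206 n 186
s22 x 269 277 y 174 207 n 190
s22 x 290 296 y 184 201 n 77
s22 x 319 330 y 207 225 n 85
d22 x 307 321 y 145 151 n 45
d22 x 265 271 y 153 161 n 35
d22 x 276 286 y 156 205 n 304
d22 x 292 300 y 158 172 n 79
d22 x 264 274 y 162 173 n 66
d22 x 303 324 y 168 181 n 128
d22 x 262 274 y 173 208 n 246
d22 x 289 300 y 179 203 n 181
d22 x 306 322 y 183 190 n 47
[[288. 179.]] [[294. 176.]]
[[289. 162.]] [[295. 159.]]
[[282. 206.]] [[291. 203.]]
[[292. 201.]] [[296. 195.]]
[0.139, -0.511, -0.24, -0.118, -0.728, 0.144] rows 4 
[0.416, -0.5, 0.171, 0.0, -0.745, -0.0] rows 4 
[0.55, -0.22, 0.25, 0.0, 0.0, 0.0] rows 4
```

All three hung gauges match their predicted silhouettes. The retreat stopped short, so I'll dwell and re-read the pose before moving on.

```bash
python3 -m handwheel '[[0,0,0,0,0,0],[0,0,0,0,0,0]]'; python3 - <<'E'
from h import *
print(robot.get_obs()['joint_positions'].round(3))
plan([((.42,-.02,.31),fr(.05,.39)),((.46,.10,.31),down(0)),((.55,.164,.26),down(0))])
E
```

```text
time: 54.55
tool_pos: [0.4229, -0.0779, 0.2526]
ee_rot: [-3.123, -0.769, 0.086]
wrist_force: [-0.3, 0.2, 0.3]
width: 0.0468
finger_force: 0.0
[-0.803 -0.756  2.078  0.604  1.335  0.677]
[0.207, -0.294, -0.193, -0.074, -0.724, 0.065] rows 4 
[0.212, -0.589, 0.087, -0.019, -0.745, 0.094] rows 4 
[0.45, -0.32, 0.25, 0.0, 0.0, 0.0] rows 3
```

```bash
python3 -m handwheel '[[0.207,-0.294,-0.193,-0.074,-0.724,0.065],[0.207,-0.294,-0.193,-0.074,-0.724,0.065],[0.207,-0.294,-0.193,-0.074,-0.724,0.065],[0.207,-0.294,-0.193,-0.074,-0.724,0.065],[0.207,-0.294,-0.193,-0.074,-0.724,0.065],[0.207,-0.294,-0.193,-0.074,-0.724,0.065]]'
python3 -m handwheel '[[0.21,-0.59,0.087,-0.02,-0.745,0.094],[0.21,-0.59,0.087,-0.02,-0.745,0.094],[0.21,-0.59,0.087,-0.02,-0.745,0.094],[0.21,-0.59,0.087,-0.02,-0.745,0.094],[0.21,-0.59,0.087,-0.02,-0.745,0.094],[0.21,-0.59,0.087,-0.02,-0.745,0.094]]'
python3 -m handwheel '[[0.45,-0.32,0.25,0,0,0],[0.45,-0.32,0.25,0,0,0],[0.45,-0.32,0.25,0,0,0],[0.45,-0.32,0.25,0,0,0],[0.45,-0.32,0.25,0,0,0],[0.45,-0.32,0.25,0,0,0],[0.45,-0.32,0.25,0,0,0]]'
python3 - <<'E'
from h import *
print(robot.get_obs()['joint_positions'].round(3))
im,c=snap('wrist','w23'); np.save('w23.npy',c,allow_pickle=True)
for lo in(120,150,180): gwin(im,c,(.56,.75,.11,.22),lo)
E
```

```text
time: 55.05
tool_pos: [0.4205, -0.019, 0.3101]
ee_rot: [3.141, -0.39, 0.054]
wrist_force: [0.2, -0.3, -0.2]
width: 0.0472
finger_force: 0.0
time: 55.55
tool_pos: [0.4592, 0.0984, 0.309]
ee_rot: [3.139, 0.002, -0.001]
wrist_force: [0.0, 0.0, -0.2]
width: 0.0467
finger_force: 0.0
time: 56.13
tool_pos: [0.5491, 0.1615, 0.2649]
ee_rot: [3.14, -0.007, -0.003]
wrist_force: [-0.2, 0.3, -0.1]
width: 0.0464
finger_force: 0.0
[ 0.189  0.129  1.208 -0.003  1.797  1.762]
n 8373 rect 184.2 110.0 yaw -0.003 ends [0.561  0.1652] [0.7451 0.1647]
n 5928 rect 163.9 109.6 yaw -0.003 ends [0.561  0.1654] [0.7249 0.1649]
n 2502 rect 117.9 65.0 yaw -0.021 ends [0.6071 0.1591] [0.725  0.1566]
```

View pics/w23.png

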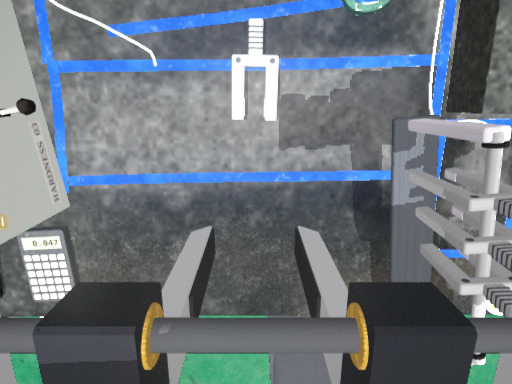

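The wrist view shows the 119 gauge: stem tip (256,19), tine tips (238,120) and (270,120), bridge centre (255,61). Three gauges hang on the rail at right, and the micrometer is well clear at (365,3).

```bash
python3 - <<'E'
from h import *
im=cv2.imread('pics/w23.png')[:,:,::-1];c=np.load('w23.npy',allow_pickle=True).item()
g=im.min(2).astype(int)
for y in (22,30,40,62,85,105): 
    xs=np.where(g[y,225:290]>190)[0]+225; X=onz(c,[(xs.min()-.5,y),(xs.max()+.5,y)],.012); print(y,xs.min(),xs.max(),X[:,:2].round(4).tolist())
print(g[10:26,256],g[110:126,238],g[110:126,270],g[62:85,254])
print(onz(c,[(256,18.5),(238,120),(270,120)],.012).round(4))
E
```

```text
22 249 262 [[0.7217, 0.1683], [0.7216, 0.1516]]
30 249 262 [[0.713, 0.1683], [0.7129, 0.1515]]
40 249 262 [[0.7019, 0.1684], [0.7019, 0.1515]]
62 232 278 [[0.6771, 0.1895], [0.677, 0.1317]]
85 232 277 [[0.6502, 0.1901], [0.6501, 0.1325]]
105 232 276 [[0.6261, 0.1906], [0.626, 0.1334]]
[ 61  63  66  67  70  71  74  74 185 252 254 254 254 254 254 238] [255 255 255 255 255 255 255 255 254 240 163 159 160 164 164 163] [255 255 255 255 255 255 255 255 255 254 240 165 164 163 161 167] [254 255 254 247 221 139 100 108 132 156 156 157 157 155 153 154 155 157
 161 164 167 170 172]
[[0.7254 0.1593 0.012 ]
 [0.6075 0.1826 0.012 ]
 [0.6074 0.1415 0.012 ]]
```

```bash
python3 - <<'E'
from h import *
D=down(-.023)
plan([((.6977,.1604,.09),D),((.6977,.1604,.001),D),((.6977,.1604,.15),D),((.56,.08,.3),down(-.1)),((.45,-.03,.31),down(-.15)),((.42,-.14,.31),down(-.3)),((.43,-.22,.31),down(-.4)),((.4448,-.2877,.2084),down(-.468))])
E
```

```text
[0.735, 0.003, 0.88, 0.003, -0.014, 0.039] rows 6 
[0.0, -0.0, 0.445, 0.0, 0.0, 0.0] rows 3 
[0.0, 0.0, -0.745, 0.0, 0.0, 0.0] rows 4 
[-0.679, 0.418, -0.75, 0.0, -0.0, 0.147] rows 6 
[-0.492, 0.602, -0.05, -0.0, -0.0, 0.095] rows 4 
[-0.066, 0.566, 0.0, -0.0, -0.0, 0.286] rows 3 
[0.166, 0.367, 0.0, 0.0, -0.0, 0.191] rows 2 
[0.2, 0.283, 0.508, 0.0, -0.0, 0.13] rows 3
```

```bash
python3 -m handwheel '[[0.735,0.003,0.88,0,-0.014,0.039],[0.735,0.003,0.88,0,-0.014,0.039],[0.735,0.003,0.88,0,-0.014,0.039],[0.735,0.003,0.88,0,-0.014,0.039],[0.735,0.003,0.88,0,-0.014,0.039],[0.735,0.003,0.88,0,-0.014,0.039],[0.735,0.003,0.88,0,-0.014,0.039],[0.735,0.003,0.88,0,-0.014,0.039]]' 0
python3 -m handwheel '[[0,0,0.1,0,0,0],[0,0,0.2,0,0,0],[0,0,0.3,0,0,0],[0,0,0.38,0,0,0],[0,0,0.42,0,0,0],[0,0,0.44,0,0,0],[0,0,0.44,0,0,0],[0,0,0.44,0,0,0]]'
python3 - <<'E'
from h import *
plan([((.6977,.1604,.001),down(-.023))])
E
```

```text
time: 56.85
tool_pos: [0.6967, 0.1611, 0.0859]
ee_rot: [3.139, 0.007, -0.022]
wrist_force: [-1.0, -0.8, 1.0]
width: 0.047
finger_force: 0.0
time: 57.52
tool_pos: [0.6981, 0.162, 0.0011]
ee_rot: [3.14, 0.001, -0.021]
wrist_force: [-0.6, -0.5, 0.8]
width: 0.0472
finger_force: 0.0
[-0.002, 0.008, 0.0, 0.004, 0.001, 0.003] rows 1
```

```bash
python3 -m handwheel '[[0,0.008,-0.007,0,0,0],[0,0.008,-0.007,0,0,0],[0,0.008,-0.007,0,0,0],[0,0.008,-0.007,0,0,0],[0,0.008,-0.007,0,0,0],[0,0.008,-0.007,0,0,0],[0,0.008,-0.007,0,0,0],[0,0.008,-0.007,0,0,0],[0,0.008,-0.007,0,0,0]]' 1
python3 -m handwheel '[[0,0,-0.05,0,0,0],[0,0,-0.15,0,0,0],[0,0,-0.3,0,0,0],[0,0,-0.45,0,0,0],[0,0,-0.6,0,0,0],[0,0,-0.745,0,0,0],[0,0,-0.745,0,0,0]]'
python3 -m handwheel '[[-0.11,0.07,-0.12,0,0,0.02],[-0.22,0.14,-0.25,0,0,0.05],[-0.34,0.21,-0.38,0,0,0.07],[-0.45,0.28,-0.5,0,0,0.1],[-0.56,0.35,-0.62,0,0,0.12],[-0.679,0.418,-0.75,0,0,0.147],[-0.679,0.418,-0.75,0,0,0.147],[-0.679,0.418,-0.75,0,0,0.147]]'
python3 -m handwheel '[[-0.12,0.15,-0.01,0,0,0.02],[-0.24,0.3,-0.03,0,0,0.05],[-0.36,0.45,-0.05,0,0,0.07],[-0.492,0.602,-0.05,0,0,0.095],[-0.492,0.602,-0.05,0,0,0.095]]'
python3 -m handwheel '[[-0.066,0.566,0,0,0,0.286],[-0.066,0.566,0,0,0,0.286],[-0.066,0.566,0,0,0,0.286],[-0.066,0.566,0,0,0,0.286],[-0.066,0.566,0,0,0,0.286]]'
python3 -m handwheel '[[0.166,0.367,0,0,0,0.191],[0.166,0.367,0,0,0,0.191],[0.166,0.367,0,0,0,0.191],[0.166,0.367,0,0,0,0.191]]'
python3 -m handwheel '[[0.2,0.283,0.508,0,0,0.13],[0.2,0.283,0.508,0,0,0.13],[0.2,0.283,0.508,0,0,0.13],[0.2,0.283,0.508,0,0,0.13],[0.2,0.283,0.508,0,0,0.13],[0.2,0.283,0.508,0,0,0.13],[0.2,0.283,0.508,0,0,0.13]]'
python3 - <<'E'
from h import *
im,c=snap('wrist','w24'); np.save('w24.npy',c,allow_pickle=True); rest(im,c)
g=im.max(2); print(g[170:225:2,255])
s,xg,zg,z=geo(); R1=fr(RYAW,np.pi/4); off=lambda up,n: s+xg*(.0255+up)-zg*.005+zg*n
plan([((.42,-.29,.32),fr(RYAW,.4)),(off(.06,.1),R1),(off(.012,.04),R1),(off(.006,.004),R1)])
E
```

```text
time: 58.27
tool_pos: [0.6975, 0.1607, 0.0004]
ee_rot: [3.14, 0.003, -0.021]
wrist_force: [0.9, 1.5, 6.5]
width: 0.0174
finger_force: 30.9
time: 58.85
tool_pos: [0.7005, 0.1604, 0.1564]
ee_rot: [3.14, -0.006, -0.022]
wrist_force: [0.7, -0.5, 0.4]
width: 0.0174
finger_force: 30.0
time: 59.52
tool_pos: [0.5607, 0.0795, 0.3008]
ee_rot: [3.139, 0.002, -0.099]
wrist_force: [0.2, -0.1, -1.4]
width: 0.0179
finger_force: 30.0
time: 59.93
tool_pos: [0.4477, -0.0331, 0.3079]
ee_rot: [3.135, 0.011, -0.154]
wrist_force: [0.6, 0.1, -1.0]
width: 0.0176
finger_force: 30.0
time: 60.35
tool_pos: [0.4216, -0.1407, 0.3076]
ee_rot: [3.139, 0.01, -0.3]
wrist_force: [0.9, 0.1, -1.0]
width: 0.0177
finger_force: 30.0
time: 60.68
tool_pos: [0.4325, -0.2197, 0.308]
ee_rot: [3.139, 0.009, -0.398]
wrist_force: [-0.9, 0.5, -1.5]
width: 0.0176
finger_force: 30.0
time: 61.27
tool_pos: [0.4474, -0.2868, 0.2117]
ee_rot: [3.137, -0.0, -0.464]
wrist_force: [-0.4, -0.0, -0.2]
width: 0.0178
finger_force: 30.0
key px [223.37587  -9.68599] [125.140854  47.3537  ] len 0.096 (want .0389) yaw -1.682 origin [ 0.6036 -0.2945] 
[... 275 characters left out ...]
y px [247.96692 231.6808 ] [225.73625 322.62445] len 0.1265 (want .0389) yaw -0.668 origin [ 0.3877 -0.2404] seat [ 0.423  -0.2683]
key px [295.3867  237.76828] [263.09335 327.58414] len 0.1273 (want .0389) yaw -0.676 origin [ 0.3635 -0.2756] seat [ 0.3986 -0.3037]
key px [ 60.1696  239.48471] [ -6.7888374 285.01645  ] len 0.1247 (want .0389) yaw -1.447 origin [ 0.4843 -0.071 ] seat [ 0.4899 -0.1157]
[152 156 153 154 155 152 145 104  95  99  99 101 114 123 145 158 195 207
 212 213 215 212 203 109 122 211 212 212]
[-0.115, 0.078, -0.54, 0.006, 0.762, 0.023] rows 4 
[0.406, -0.094, 0.592, 0.0, 0.736, 0.0] rows 4 
[-0.24, 0.0, 0.3, 0.0, 0.0, 0.0] rows 2 
[-0.03, 0.0, 0.18, 0.0, 0.0, 0.0] rows 1
```

```bash
python3 -m handwheel '[[-0.115,0.078,-0.54,0,0.762,0.023],[-0.115,0.078,-0.54,0,0.762,0.023],[-0.115,0.078,-0.54,0,0.762,0.023],[-0.115,0.078,-0.54,0,0.762,0.023],[-0.115,0.078,-0.54,0,0.762,0.023]]'
python3 -m handwheel '[[0.1,-0.02,0.147,0,0.18,0],[0.2,-0.047,0.294,0,0.37,0],[0.3,-0.07,0.44,0,0.55,0],[0.406,-0.094,0.592,0,0.736,0],[0.406,-0.094,0.592,0,0.736,0],[0.406,-0.094,0.592,0,0.736,0],[0.406,-0.094,0.592,0,0.736,0]]'
python3 -m handwheel '[[-0.08,0,0.1,0,0,0],[-0.16,0,0.2,0,0,0],[-0.24,0,0.3,0,0,0],[-0.24,0,0.3,0,0,0],[-0.24,0,0.3,0,0,0],[-0.24,0,0.3,0,0,0]]'
python3 - <<'E'
from h import *
s,xg,zg,z=geo(); R1=fr(RYAW,np.pi/4); off=lambda up,n: s+xg*(.0255+up)-zg*.005+zg*n
plan([(off(.006,.002),R1)]); snap('side','d25'); newthing('d20','d25',(300,370,110,230))
E
```

```text
time: 61.73
tool_pos: [0.4182, -0.2903, 0.3227]
ee_rot: [3.136, -0.405, -0.476]
wrist_force: [-0.0, -0.0, -1.4]
width: 0.0176
finger_force: 30.0
time: 62.32
tool_pos: [0.5353, -0.3297, 0.2396]
ee_rot: [3.138, -0.779, -0.474]
wrist_force: [0.0, -0.6, -0.3]
width: 0.0178
finger_force: 30.0
time: 62.82
tool_pos: [0.5434, -0.3353, 0.1676]
ee_rot: [3.136, -0.787, -0.474]
wrist_force: [0.1, 0.6, 0.1]
width: 0.0176
finger_force: 30.0
[-0.039, -0.015, 0.191, 0.009, -0.002, 0.002] rows 1
```

```bash
python3 -m handwheel '[[-0.014,-0.005,0.06,0,0,0],[-0.03,-0.01,0.12,0,0,0],[-0.039,-0.015,0.16,0,0,0],[-0.039,-0.015,0.18,0,0,0],[-0.039,-0.015,0.191,0,0,0],[-0.039,-0.015,0.191,0,0,0],[-0.039,-0.015,0.191,0,0,0]]'
python3 -m handwheel '[[0,0,0,0,0,0],[0,0,0,0,0,0],[0,0,0,0,0,0],[0,0,0,0,0,0],[0,0,0,0,0,0],[0,0,0,0,0,0],[0,0,0,0,0,0]]' 0
python3 -m handwheel '[[0,0,-0.13,0,0,0],[0,0,-0.26,0,0,0],[0,0,-0.4,0,0,0],[-0.006,0,-0.524,0,0,0],[-0.006,0,-0.524,0,0,0]]' 0
python3 -m handwheel '[[0.1,0,0.05,0,-0.25,0],[0.2,0,0.1,0,-0.5,0],[0.35,0,0.19,0,-0.755,0],[0.35,0,0.19,0,-0.755,0],[0.35,0,0.19,0,-0.755,0]]'
python3 -m handwheel '[[-0.038,0,0.09,0,-0.745,0],[-0.038,0,0.09,0,-0.745,0],[-0.038,0,0.09,0,-0.745,0],[-0.038,0,0.09,0,-0.745,0],[-0.038,0,0.09,0,-0.745,0],[-0.038,0,0.09,0,-0.745,0]]'
python3 - <<'E'
from h import *
im,c=snap('wrist','w26'); o=cv2.imread('pics/w15.png')[:,:,::-1]
for y in (205,222):
    for q in(o,im): print(y,q[y,212:300:3].max(1))
print(o[175:260:2,256].max(1));print(im[175:260:2,256].max(1))
s,xg,zg,z=geo();T=-.35;R=fr(RYAW,T); tz=R.apply([0,0,1])
g=s+.034*xg+.010*tz; print('g',g,tz); d=g-s; print('ax',d@xg,'az',d@zg)
plan([(g-.08*tz,R),(g,R)])
E
```

```text
time: 63.45
tool_pos: [0.5625, -0.3414, 0.1313]
ee_rot: [3.138, -0.782, -0.475]
wrist_force: [0.1, 0.1, -1.7]
width: 0.0178
finger_force: 30.0
time: 64.03
tool_pos: [0.5621, -0.3411, 0.1303]
ee_rot: [3.138, -0.781, -0.475]
wrist_force: [-0.6, 0.7, -0.8]
width: 0.0469
finger_force: 0.0
time: 64.45
tool_pos: [0.496, -0.3072, 0.2098]
ee_rot: [3.134, -0.789, -0.473]
wrist_force: [-0.0, -0.7, 0.8]
width: 0.0471
finger_force: 0.0
time: 64.87
tool_pos: [0.5676, -0.3436, 0.2235]
ee_rot: [3.14, -0.382, -0.476]
wrist_force: [0.2, -0.0, -0.9]
width: 0.0468
finger_force: 0.0
time: 65.37
tool_pos: [0.563, -0.3411, 0.206]
ee_rot: [3.139, 0.004, -0.477]
wrist_force: [-0.1, 0.2, 0.2]
width: 0.0472
finger_force: 0.0
205 [ 58  58  55  54  92 110 111 113 110 110 109 175 186 188 188 184 142 124
  82 132 128  77  74  75  74  77  45  45  46  48]
205 [ 59  54  52  51  61  60  54  60  55 103 107 107 108 107 107 119 111 109
 105  98 106 103  98 100  97  91  71  70  69  70]
222 [ 58  57  58 191 213 213 214 212 214 214 216 188 197 197 196 196 135 133
 151 153 155 154 152 152 153 149  44  47  47  43]
222 [ 55  55  58  52  51  53  61  58  71 107 107 106 107 109  98 134 132 129
  62 109 116 118 118 116 116 118  71  75  72  74]
[ 75  75  81  74  75  76  84 136 146 146 147 150 163 154 183 187 140 175
 171 146 195 134 167 179 208 190 188 127  47  47  47  50  46  50  48  48
  53 238 237 238 239 236 236]
[ 58  55  90 105 107 104 107 104 105 104 105 103 105 103 106 121 131 128
 128 131 133 128 130 133 144 176 141 154 138 139 141 149 134 124 128 126
 127 127 129 147 185 183 186]
g [ 0.56034865 -0.34100708  0.12964767] [-0.30493652  0.15682035 -0.93937271]
ax 0.02493241303093867 az -0.004217674056026282
[0.127, 0.005, 0.012, 0.004, -0.664, -0.006] rows 3 
[0.0, 0.0, 0.4, 0.0, 0.0, 0.0] rows 2
```

The picture has changed: the rest has been knocked aside with the gauge on it. I'll relocate it from its four base bolts, calibrating the blob finder on the earlier picture where the rest's pose was known.

```bash
cat >> h.py <<'E'
def blobs(im,c,win=(.38,.68,-.48,-.2),z=.011):
    g=cv2.resize(im.min(2),None,fx=3,fy=3,interpolation=cv2.INTER_CUBIC); out=[]
    for th in range(110,236,10):
        k,l,s,ce=cv2.connectedComponentsWithStats((g>th).astype('uint8'))
        for i in range(1,k):
            w,h,n=s[i,2],s[i,3],s[i,4]
            if 8<=w<=45 and 8<=h<=45 and .7<w/h<1.4 and n>.68*w*h:
                uv=(ce[i]-1)/3; X=onz(c,uv,z)[0]
                if win[0]<X[0]<win[1] and win[2]<X[1]<win[3] and not any(np.hypot(*(uv-q[0]))<3 for q in out): out.append((uv,X,n))
    for uv,X,n in out: print(uv.round(1),X[:2].round(4),n)
    return out
E
python3 - <<'E'
from h import *
p,R=pose(); c=viewer.calibration('wrist')
print('w21 (old pose of the rest)'); blobs(cv2.imread('pics/w21.png')[:,:,::-1],c)
print('w26'); blobs(cv2.imread('pics/w26.png')[:,:,::-1],c)
print('expected bolts at old pose'); u=np.array([np.cos(RYAW),np.sin(RYAW)]);n=np.array([-u[1],u[0]])
for a in(-.0625,.0625):
  for b in(-.0275,.0275): print((RX+a*u+b*n).round(4),proj(c,np.r_[RX+a*u+b*n,.011]).round(1))
E
```

```text
w21 (old pose of the rest)
[230. 176.] [ 0.5711 -0.313 ] 619
[282.1 175.7] [ 0.5435 -0.3671] 456
[232.5 272.3] [ 0.4596 -0.2559] 497
[280.2 271.9] [ 0.4321 -0.3101] 360
[358.4 100.6] [ 0.5809 -0.4787] 1464
w26
[245.2 187.2] [ 0.5511 -0.3224] 595
[296.7 187.8] [ 0.5225 -0.376 ] 436
[244.4 281.8] [ 0.4406 -0.2631] 475
[291.7 282.2] [ 0.4121 -0.3168] 346
[358.6 100.5] [ 0.5808 -0.479 ] 1374
expected bolts at old pose
[ 0.4338 -0.3069] [[277.3 271.9]]
[ 0.459 -0.258] [[234.1 272. ]]
[ 0.545 -0.364] [[279.1 175.8]]
[ 0.5702 -0.3151] [[232.1 175.9]]
```

The bolts show the rest shifted by (−20, −8) mm and turned −0.02 rad, standing flat. Now I'll check that the gauge is still seated, using bright gauge parts relative to the bolts.

```bash
python3 - <<'E'
from h import *
for f,dx,dy in(('w21',0,0),('w26',13,11)):
    g=cv2.imread(f'pics/{f}.png').max(2); 
    k,l,s,ce=cv2.connectedComponentsWithStats((g>165).astype('uint8'))
    for i in range(1,k):
        if 205+dx<ce[i][0]<305+dx and 180<ce[i][1]<300 and s[i,4]>12: print(f,ce[i].round(1),s[i])
    k,l,s,ce=cv2.connectedComponentsWithStats((g<62).astype('uint8'))
    for i in range(1,k):
        if 235<ce[i][0]<290 and 220<ce[i][1]<290 and s[i,4]>40: print(f,'dark',ce[i].round(1),s[i])
c=viewer.calibration('wrist')
for RXn,ya in((RX,RYAW),(np.array([.482,-.3191]),-.494)):
    u=np.array([np.cos(ya),np.sin(ya)]);n=np.array([-u[1],u[0],0]);s_=np.r_[RXn+.045*u,.115];xg=np.r_[u*.7071,.7071];zg=np.r_[-u*.7071,.7071]
    for q in((54,0,6),(14,29,6),(14,-29,6),(0,0,6)): print(proj(c,s_+(xg*q[0]+n*q[1]+zg*q[2])/1000).round(1),end=' ')
    print()
E
```

```text
w21 [250.7 203.9] [244 203  14   3  36]
w21 [251. 208.] [245 208  13   1  13]
w21 [251.2 211.5] [246 211  11   2  21]
w21 [242.2 238.9] [ 222  213   51   48 1314]
w21 [232.6 272.3] [229 269   8   7  38]
w21 dark [256.6 237.7] [248 229  19  18 299]
w26 [245.2 187.3] [242 184   8   8  51]
w26 [259.5 224.5] [255 224  10   2  20]
w26 [256.2 253.7] [242 228  44  43 769]
w26 [244.6 281.8] [241 279   8   7  39]
w26 dark [273.7 251.2] [265 244  20  16 286]
[[256.8 198. ]] [[221.7 221. ]] [[291.3 220.8]] [[256.4 227.6]] 
[[281.  216.2]] [[242.7 236. ]] [[311.3 237. ]] [[275.8 242.5]]
```

```bash
python3 - <<'E'
from h import *
g=cv2.imread('pics/w26.png').max(2); o=cv2.imread('pics/w21.png').max(2)
for y in (206,210,214,218,222,226,230,234,240): print('n',y,g[y,234:322:2])
for y in (190,194,198,202,206,210): print('o',y,o[y,212:300:2])
E
```

```text
n 206 [ 53  54  98 107 106 107 112 102 105 105 109 130 130 130 131 132 126 119
 128 129 128 130 127 128 127 126 123 117  71  71  69  71  71  70  63  42
  38  36  35  38  37  38  39  38]
n 210 [ 53  59  95 104 108 107 109 110 100 105 107 127 130 131 134 129  93 132
 144 144 141 145 145 143 143 142 143 139 114  70  71  68  72  71  63  39
  39  39  34  35  36  32  35  41]
n 214 [ 64  56  99 107 111 105 111 108 104 110 105 128 131 131 128 132  80 132
 148 149 148 147 149 147 144 148 146 143 129  71  73  74  65  72  59  45
  43  44  43  40  35  37  43  40]
n 218 [ 64  60  95 107 108 109 113 111 109 104 111 128 130 132 133 131  71 128
 146 153 155 151 153 153 155 155 154 152 122  68  71  70  72  74  63  43
  36  40  35  42  39  42  43  40]
n 222 [ 65  71  96 104 107 108 112 107 103 109  98 125 127 132 132 123  62  90
 112 116 114 118 118 117 118 116 116 101  71  70  74  72  74  73  59  40
  43  38  41  41  39  41  39  36]
n 226 [ 61  58  97 107 106 112 115 113 110 115 129 155 155 153 156 151  67  83
  91  93  94  95  92  95  94  92  92  72 151 164 166 168 121 103  73  50
  49  42  36  31  
[... 989 characters left out ...]
108 111 111 106 113 110 128 137 149
 158 153 152 152 151 149 147 151 150 141 130 130 102  73  73  69  74  72
  68  74  68  42  44  42  41  36]
o 202 [ 61  59  59  58  58  58 100 112 106 111 113 114 111 109 116 128 152 156
 135 154 165 144 156 136 131 138 136 122 129 132 124  76  70  75  72  69
  67  69  69  50  40  42  46  43]
o 206 [ 62  60  57  52  58  60  99 112 107 112 112 111 114 107 133 129 107 121
 128 127 126 125 131 104  87  88  85  78 130 131 129  77  72  71  72  75
  76  70  64  48  47  44  44  47]
o 210 [ 60  62  57  57  53  61  96 108 108 112 113 120 178 179 181 173 109 129
 129 137 131 124 116  87  87  86  85  76 177 179 177 177 176 173  78  71
  74  73  63  47  48  39  40  47]
```

The stem tip (end face at rows 208–220, columns 269–291) matches the prediction for a gauge still seated on the moved rest. I'll regrip at the new pose, leaning back 0.35 rad so that the near end of the rail stays in reach.

```bash
sed -i 's/^RX,RYAW=.*/RX,RYAW=np.array([.482,-.3191]),-.494/' h.py; python3 - <<'E'
from h import *
s,xg,zg,z=geo();R=fr(RYAW,-.35); tz=R.apply([0,0,1]); g=s+.034*xg+.010*tz; print(g)
plan([(g-.09*tz,R),(g,R)])
E
```

```text
[ 0.53976802 -0.35021022  0.12964767]
[0.074, 0.096, -0.034, 0.01, -0.664, 0.03] rows 3 
[-0.0, 0.0, 0.45, 0.0, 0.0, 0.0] rows 3
```

```bash
python3 -m handwheel '[[0.074,0.096,-0.034,0.01,-0.664,0.03],[0.074,0.096,-0.034,0.01,-0.664,0.03],[0.074,0.096,-0.034,0.01,-0.664,0.03],[0.074,0.096,-0.034,0.01,-0.664,0.03],[0.074,0.096,-0.034,0.01,-0.664,0.03],[0.074,0.096,-0.034,0.01,-0.664,0.03],[0.074,0.096,-0.034,0.01,-0.664,0.03]]' 0
python3 - <<'E'
from h import *
im,c=snap('wrist','w27'); b=blobs(im,c)
s,xg,zg,z=geo();R=fr(RYAW,-.35); tz=R.apply([0,0,1]); g=s+.034*xg+.010*tz
print(robot.get_obs()['joint_positions'].round(3)); plan([(g,R)])
E
```

```text
time: 66.0
tool_pos: [0.5672, -0.3649, 0.2184]
ee_rot: [3.141, 0.344, -0.494]
wrist_force: [-0.1, 0.3, 0.6]
width: 0.0466
finger_force: 0.0
[192.9  37.3] [ 0.6602 -0.3462] 100
[229.1 138. ] [ 0.5511 -0.3221] 628
[281.1 137.8] [ 0.5227 -0.3756] 458
[277.1 220.2] [ 0.4127 -0.3168] 247
[348.5  47.8] [ 0.5791 -0.4766] 1350
[238.3 193.6] [ 0.4773 -0.292 ] 422
[233.3 220.5] [ 0.441  -0.2632] 202
[-0.631  0.681  0.597 -0.059  2.203  1.407]
[0.004, -0.0, 0.472, 0.002, -0.012, -0.0] rows 3
```

The bolts read the same as before, so the rest is steady. Descend and grip.

```bash
python3 -m handwheel '[[0,0,0.1,0,0,0],[0,0,0.2,0,0,0],[0,0,0.3,0,0,0],[0,0,0.38,0,0,0],[0,0,0.43,0,0,0],[0,0,0.45,0,0,0],[0,0,0.45,0,0,0],[0,0,0.45,0,0,0]]' 0
python3 -m handwheel '[[0,0,0,0,0,0],[0,0,0,0,0,0],[0,0,0,0,0,0],[0,0,0,0,0,0],[0,0,0,0,0,0],[0,0,0,0,0,0],[0,0,0,0,0,0],[0,0,0,0,0,0],[0,0,0,0,0,0]]' 1
python3 - <<'E'
from h import *
s,xg,zg,z=geo();p,R=pose();d=p-s;print('ax',d@xg,'az',d@zg,'lat',d@[np.sin(-RYAW),np.cos(RYAW),0])
plan([(p+[0,0,.13],fr(RYAW,-.35)),((.47,-.28,.32),fr(-.25,0)),((.38,-.17,.34),fr(BY,0)),((.40,-.066,.33),fr(BY,.2)),(hang(-.062,.1,d@xg,-d@zg),fr(BY,.435)),(hang(-.062,.04,d@xg,-d@zg),fr(BY,.435)),(hang(-.062,0,d@xg,-d@zg),fr(BY,.435))])
E
```

```text
time: 66.72
tool_pos: [0.5407, -0.3508, 0.1317]
ee_rot: [3.141, 0.348, -0.494]
wrist_force: [0.1, 0.1, 0.3]
width: 0.0472
finger_force: 0.0
time: 67.47
tool_pos: [0.5408, -0.3509, 0.129]
ee_rot: [3.141, 0.352, -0.494]
wrist_force: [0.7, 0.7, 1.5]
width: 0.0177
finger_force: 30.0
ax 0.025329858604979064 az -0.00558973535789078 lat -5.613722718845679e-05
[-0.224, 0.0, -0.61, 0.0, 0.003, 0.0] rows 4 
[-0.555, -0.144, -0.122, -0.082, 0.665, -0.461] rows 4 
[-0.572, -0.422, -0.1, 0.0, 0.0, -0.645] rows 4 
[0.145, -0.509, 0.05, -0.0, 0.382, 0.0] rows 3 
[0.082, 0.001, 0.245, 0.0, 0.449, 0.0] rows 2 
[-0.126, -0.0, 0.272, 0.0, 0.0, 0.0] rows 2 
[-0.084, -0.0, 0.181, 0.0, 0.0, 0.0] rows 1
```

```bash
python3 -m handwheel '[[-0.01,0,-0.03,0,0,0],[-0.037,0,-0.1,0,0,0],[-0.073,0,-0.2,0,0,0],[-0.11,0,-0.3,0,0,0],[-0.147,0,-0.4,0,0,0],[-0.184,0,-0.5,0,0,0],[-0.224,0,-0.61,0,0,0],[-0.224,0,-0.61,0,0,0]]'
python3 -m handwheel '[[-0.13,-0.03,-0.03,-0.02,0.16,-0.11],[-0.27,-0.07,-0.06,-0.04,0.33,-0.23],[-0.41,-0.1,-0.09,-0.06,0.5,-0.34],[-0.555,-0.144,-0.122,-0.082,0.665,-0.461],[-0.555,-0.144,-0.122,-0.082,0.665,-0.461],[-0.555,-0.144,-0.122,-0.082,0.665,-0.461]]'
python3 -m handwheel '[[-0.14,-0.1,-0.02,0,0,-0.16],[-0.28,-0.2,-0.05,0,0,-0.32],[-0.42,-0.31,-0.07,0,0,-0.48],[-0.572,-0.422,-0.1,0,0,-0.645],[-0.572,-0.422,-0.1,0,0,-0.645]]'
python3 -m handwheel '[[0.05,-0.17,0.01,0,0.12,0],[0.1,-0.34,0.03,0,0.25,0],[0.145,-0.509,0.05,0,0.382,0],[0.145,-0.509,0.05,0,0.382,0],[0.145,-0.509,0.05,0,0.382,0]]'
python3 -m handwheel '[[0.04,0,0.1,0,0.22,0],[0.082,0,0.17,0,0.449,0],[0.082,0,0.19,0,0.449,0],[0.082,0,0.19,0,0.449,0],[0.082,0,0.19,0,0.449,0],[0.082,0,0.19,0,0.449,0]]'
python3 - <<'E'
from h import *
H=lambda h:hang(-.062,h,.0253,.0056)
print(robot.get_obs()['joint_positions'].round(3)); R=fr(BY,.435)
plan([(H(.06),R),(H(0),R)])
b,cb=snap('side','d28'); a,ca=snap('scene','s28')
p,_=pose(); o=p-[0,0,.0253]-.0056*b3; n=np.array([-b3[1],b3[0],0])
for X in (o,o+[0,0,.054],o+n*.021-[0,0,.065],o-n*.021-[0,0,.065]): print(proj(ca,X).round(),proj(cb,X).round())
newthing('d22','d28',(285,345,110,230))
E
```

```text
time: 68.13
tool_pos: [0.5414, -0.3515, 0.2645]
ee_rot: [3.14, 0.343, -0.495]
wrist_force: [-0.3, -0.1, 0.4]
width: 0.0178
finger_force: 30.0
time: 68.63
tool_pos: [0.468, -0.2784, 0.3231]
ee_rot: [3.14, -0.003, -0.25]
wrist_force: [0.1, -0.8, -0.8]
width: 0.0175
finger_force: 30.0
time: 69.05
tool_pos: [0.3784, -0.1671, 0.3415]
ee_rot: [-3.139, 0.002, 0.092]
wrist_force: [0.3, -0.1, -0.4]
width: 0.0178
finger_force: 30.0
time: 69.47
tool_pos: [0.4003, -0.0657, 0.3288]
ee_rot: [-3.14, -0.195, 0.089]
wrist_force: [-0.4, -0.9, -1.7]
width: 0.0177
finger_force: 30.0
time: 69.97
tool_pos: [0.4249, -0.0651, 0.2989]
ee_rot: [3.141, -0.434, 0.088]
wrist_force: [0.2, 0.7, -1.0]
width: 0.0176
finger_force: 30.0
[-0.47  -0.516  1.742  0.224  1.541  1.049]
[-0.108, -0.006, 0.245, 0.001, 0.002, 0.0] rows 2 
[-0.126, -0.0, 0.272, 0.0, 0.0, 0.0] rows 2 
[[301. 146.]] [[311. 142.]]
[[302. 128.]] [[312. 123.]]
[[295. 170.]] [[307. 167.]]
[[305. 166.]] [[311. 160.]]
d28 x 328 345 y 110 134 n 222
d28 x 316 326 y 129 138 n 26
d28 x 309 315 y 132 138 n 26
d28 x 299 337 y 139 187 n 779
d28 x 304 319 y 182 192 n 51
d28 x 331 341 y 199 206 n 39
```

```bash
python3 -m handwheel '[[-0.04,0,0.08,0,0,0],[-0.08,-0.006,0.16,0,0,0],[-0.108,-0.006,0.245,0,0,0],[-0.108,-0.006,0.245,0,0,0],[-0.108,-0.006,0.245,0,0,0]]'
python3 -m handwheel '[[-0.03,0,0.06,0,0,0],[-0.06,0,0.13,0,0,0],[-0.09,0,0.19,0,0,0],[-0.11,0,0.235,0,0,0],[-0.118,0,0.255,0,0,0],[-0.118,0,0.255,0,0,0],[-0.118,0,0.255,0,0,0]]'
```

```text
time: 70.48
tool_pos: [0.4246, -0.0625, 0.2432]
ee_rot: [-3.14, -0.432, 0.088]
wrist_force: [-0.1, 0.5, -0.3]
width: 0.0179
finger_force: 30.0
time: 71.07
tool_pos: [0.4249, -0.0628, 0.1879]
ee_rot: [-3.141, -0.434, 0.088]
wrist_force: [-0.2, -0.0, -0.6]
width: 0.0178
finger_force: 30.0
```

```bash
python3 - <<'E'
from h import *
plan([(hang(-.062,0,.0253,.0056),fr(BY,.435))])
E
```

```text
[-0.002, 0.006, 0.013, -0.001, 0.001, 0.0] rows 1
```

```bash
python3 -m handwheel '[[-0.003,0.003,0.006,0,0,0],[-0.006,0.006,0.012,0,0,0],[-0.008,0.006,0.018,0,0,0],[-0.008,0.006,0.018,0,0,0],[-0.008,0.006,0.018,0,0,0]]'
```

```text
time: 71.48
tool_pos: [0.4251, -0.0639, 0.1853]
ee_rot: [3.141, -0.436, 0.088]
wrist_force: [-4.2, 1.6, 5.7]
width: 0.0176
finger_force: 30.0
```

```bash
python3 -m handwheel '[[0,0,0,0,0,0],[0,0,0,0,0,0],[0,0,0,0,0,0],[0,0,0,0,0,0],[0,0,0,0,0,0],[0,0,0,0,0,0],[0,0,0,0,0,0]]' 0
python3 -m handwheel '[[0,0,-0.1,0,0,0],[0,0,-0.2,0,0,0],[0,0,-0.35,0,0,0],[0,0,-0.5,0,0,0],[0,0,-0.6,0,0,0],[0,0,-0.6,0,0,0],[0,0,-0.6,0,0,0]]'
python3 - <<'E'
from h import *
plan([((.38,.08,.32),fr(BY,.2)),((.40,.24,.30),fr(0,0))])
print(robot.get_obs()['joint_positions'].round(3))
E
```

```text
time: 72.07
tool_pos: [0.4244, -0.0637, 0.1825]
ee_rot: [-3.14, -0.433, 0.087]
wrist_force: [0.3, 0.8, 0.8]
width: 0.0471
finger_force: 0.0
time: 72.65
tool_pos: [0.3746, -0.0687, 0.2925]
ee_rot: [3.141, -0.435, 0.087]
wrist_force: [-0.2, 0.1, -0.2]
width: 0.047
finger_force: 0.0
[0.141, -0.738, -0.086, 0.002, -0.449, -0.001] rows 4 
[0.146, -0.788, 0.132, -0.017, -0.382, 0.167] rows 4 
[-0.58  -0.634  1.816  0.263  1.608  0.96 ]
```

```bash
python3 -m handwheel '[[0.14,-0.738,-0.086,0,-0.449,0],[0.14,-0.738,-0.086,0,-0.449,0],[0.14,-0.738,-0.086,0,-0.449,0],[0.14,-0.738,-0.086,0,-0.449,0],[0.14,-0.738,-0.086,0,-0.449,0]]'
python3 -m handwheel '[[0.146,-0.788,0.132,0,-0.382,0.167],[0.146,-0.788,0.132,0,-0.382,0.167],[0.146,-0.788,0.132,0,-0.382,0.167],[0.146,-0.788,0.132,0,-0.382,0.167],[0.146,-0.788,0.132,0,-0.382,0.167],[0.146,-0.788,0.132,0,-0.382,0.167],[0.146,-0.788,0.132,0,-0.382,0.167]]'
python3 - <<'E'
from h import *
a,ca=snap('scene','s30');b,cb=snap('side','d30'); n=np.array([-b3[1],b3[0],0])
newthing('s1raw','s30',(250,330,140,230)); print(); newthing('d1raw','d30',(285,335,140,230))
for t,L in((.06,.11),(.02,.095),(-.022,.08),(-.062,.065)):
    o=np.r_[MID,.16]+t*b3; print(t,[proj(c,X)[0].round().tolist() for c in(ca,cb) for X in(o+[0,0,.054],o+n*.021-[0,0,L],o-n*.021-[0,0,L])])
w,cw=snap('wrist','w30')
E
```

```text
time: 73.07
tool_pos: [0.3793, 0.0873, 0.3176]
ee_rot: [-3.137, -0.195, 0.1]
wrist_force: [-0.3, -0.5, -0.7]
width: 0.0472
finger_force: 0.0
time: 73.65
tool_pos: [0.399, 0.2397, 0.2975]
ee_rot: [-3.134, 0.005, 0.001]
wrist_force: [0.1, 0.5, 0.4]
width: 0.0471
finger_force: 0.0
s30 x 260 308 y 157 207 n 965
s30 x 323 330 y 161 192 n 169
s30 x 269 276 y 175 207 n 179
s30 x 316 330 y 186 206 n 70
s30 x 301 307 y 189 202 n 68

d30 x 299 335 y 147 188 n 625
d30 x 292 299 y 158 172 n 75
d30 x 289 299 y 179 203 n 175
d30 x 303 312 y 182 203 n 120
d30 x 309 320 y 224 230 n 31
0.06 [[268.0, 154.0], [262.0, 205.0], [272.0, 200.0], [268.0, 154.0], [265.0, 205.0], [270.0, 198.0]]
0.02 [[278.0, 158.0], [272.0, 205.0], [281.0, 201.0], [281.0, 157.0], [278.0, 204.0], [282.0, 197.0]]
-0.022 [[289.0, 162.0], [282.0, 206.0], [292.0, 201.0], [295.0, 159.0], [291.0, 203.0], [296.0, 195.0]]
-0.062 [[300.0, 166.0], [293.0, 206.0], [302.0, 201.0], [309.0, 162.0], [304.0, 201.0], [309.0, 194.0]]
```

All four silhouettes match their predicted hung poses, the rest stands, and the arm is clear. Handing in.

```bash
python3 -m handwheel '[[0,0,0,0,0,0],[0,0,0,0,0,0],[0,0,0,0,0,0],[0,0,0,0,0,0]]'; python3 -c "
from bench import robot
print(robot.close_job())"
```

```text
time: 74.13
tool_pos: [0.3995, 0.2399, 0.2994]
ee_rot: [-3.132, 0.002, 0.0]
wrist_force: [0.9, 0.2, -0.6]
width: 0.0469
finger_force: 0.0
the job is handed in; nothing more can be done
None
```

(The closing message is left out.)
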